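# Rack the printing blocks from the transit case

### The arm

A 6-joint arm with a two-finger parallel gripper is mounted at the origin on the work surface. World frame = base frame: x ahead of the robot, y to its left, z up, the work surface at z = 0. Lengths are in mm, angles in rad, forces in N, time in s.
With the tool pointing down it reaches from about 325 to 925 mm from the base axis. Payload 3.1 kg.
Tool frame: the origin (TCP) lies midway between the tips of the shut fingers; the grasp point (between the pads) lies 19 mm behind it; z points along the fingers, x is the direction in which the jaws open and shut, and the axes are right-handed (so a half turn about z gives the same grasp; the last joint's range is limited). The gripper opens to 85 mm and grips with 20 to 120 N. Pads are 22 mm wide; open, the fingers measure 114 mm over their backs; the gripper's body (76 mm by 85 mm) begins 54 mm behind the grasp point. The pads swing forward as they close: fully open they stand 13 mm farther back than shut.
Start: joints at [1.237, 0.217, 1.613, -0, 1.311, -0.112], TCP at [137.471, 609.706, 231.3] pointing down, gripper open.
Joint ranges: [-2.75, 2.75], [-0.78, 2.1], [0.31, 2.55], [-1.13, 4.27], [0.13, 2.63], [-2.58, 2.58]. Speed limits (rad/s): [2.79, 2.79, 3.14, 3.14, 3.14, 3.14].

### API

Orientations are given as a rotation vector (axis times angle).
In Python, from bench import telemetry, capture, workorder gives the robot as it stands.
- The arm moves only by the shell command python3 -m creep 'ROWS' [OPENING] [FORCE]. ROWS is JSON, a list of rows, each a list of 4 numbers: the shift along the world's x, y, z in m, then the turn about the world's z in degrees. In form: [[x, y, z, turn], ...]. A call has exactly 10 rows; each row is the pose to reach, as a shift and turn from the pose commanded when the call began; what a row does not reach only later rows make up. A row lasts 1/12 s, in which the tool goes at most 41.7 mm and 7.16 degrees, less where a joint would pass 70% of its speed; a pose out of reach is approached as far as the arm can. A call with a gripper value outside its range is refused whole. OPENING is the gripper command: -1 is shut, 1 is fully open, values between are in proportion, set as the call begins (- or left out, the last holds). The fingers move at their own pace and stop on an object; FORCE is the grip in N (left out, the last holds). Time passes only in rows, so rows that repeat a pose let the fingers close, or fill a call up. It gives the time, the measured TCP pose, the force and the opening at its end, in the units of the state.
- telemetry.sense(): the state, without advancing time (a new reading comes with each control period).
- capture(name): name is "scene" or "top" or "wrist"; returns a dict with "color" (420x560x3 uint8, red, green, blue), "K" (3x3 intrinsics, pixels), "k1" (the pictures are not rectified: a ray, as slopes to the right and down, at radius r is drawn at 1 + k1 r^2 times it, then the intrinsics apply), "eye" and "attitude" of the camera in the world; the wrist camera has in their place "mount" (4x4, takes a point from camera to tool coordinates, whose origin is the TCP and whose axes are the tool frame's). Camera axes: x right, y up, looking along -z (the intrinsics and any distortion apply to the point x, -y, -z); pixel columns grow to the right and rows downward; lengths in mm; the calibration is good to about 2 mm. A picture is of the moment at which its call begins: read the wrist's pose just before it. There is no depth.
- workorder.close_job(): hands the job in, once; it reports no verdict.
The state is a dict: "t": time; "joint_pos": joint angles; "qd": joint speeds; "joint_torque": joint torques, N m; "tool_pos": TCP position; "ee_rot": TCP orientation; "wrist_force": force on the tool from outside, world axes, zero at the start; "moment": the same for the moment, N m; "opening": finger opening in mm.
Only numpy, scipy, OpenCV 4.12 (cv2) and the standard library are available. Lean on these libraries where they do the work, as an engineer would, in place of code of your own. Each camera call takes 0.05 s, during which the arm holds its last target.

### The job

Flip open the toggle latch on the plywood case, lift its lid right up so that it stays open, and move every printing block from the case to the rack: stack them flat and squarely one on another, either face up, on the middle of the pile of boards, long side from front to back, setting each down gently without pressing hard. When all are stacked, swing the keeper bar across the front of the rack until it snaps shut. Leave the other things on the table where they are.

Things in the scene. Friction and masses are not known exactly. Their poses are not given: they have to be found in the camera images.
- case: Plywood transit case fixed to the table, 196 (x) x 218 (y) x 76 mm high shut; origin under its centre, front (latch side) to its -x. Its grey foam bed lies 32 mm above the table, inside a rim 8 mm wide and 8 mm higher than the foam, 180 x 202 mm clear. Blocks lie on the foam about 50 mm in front of or 34 mm behind the centre and 44 mm left or right, a little askew, gaps some 20 mm in x and 34 mm in y.
- latch (a joint): Angle of the over-centre toggle latch at the middle of the case's front (rad): 0 shut, lever standing upright with its claw over the lip of the lid; it swings forward (case -x) and down to its stop at 1.5, where the lever lies level. Its spring holds it shut up to about 0.5 rad and beyond that snaps it open; about 5 N at the grip starts it. The lid cannot lift while it is shut.
- latch_grip (a point): Middle of the rubber-covered grip on the steel latch lever, 68 mm up the lever from its pivot; the lever is 24 mm wide (along case y), 8 mm thick and ends 12 mm beyond this point. Shut, the point stands 96 mm above the table, 20 mm above and 18 mm in front of the lid. Axes turn with the lever: z runs along it, away from the pivot.
- latch_hinge (a point): Pivot of the latch lever, 28 mm above the table, axis along case y; the grip lies 10 mm in front of and 68 mm above it when shut.
- lid (a joint): Opening angle of the case lid (rad): 0 shut, 1.57 upright, stop at 1.85. The hinge is stiff: the lid stays wherever it is left; lifting at the handle takes about 6 N.
- lid_handle (a point): Middle of the lid's bow handle: a round steel bar 10 mm thick along case y, 80 mm clear between its ends, 35 mm above the lid's top (so 111 mm above the table when shut), 160 mm in front of the lid hinge. Axes turn with the lid.
- lid_hinge (a point): Lid hinge axis (along case y) at the case's back edge, 40 mm above the table; the handle lies 160 mm in front of and 71 mm above it when shut.
- block1: Printing block, wood with a grey carved face on top, 64 (x) x 54 (y) x 20 mm, about 55 g; origin at the centre of its underside, z up through the carved face. All blocks are alike; three or four are there, the rest absent.
- block2: Printing block, wood with a grey carved face on top, 64 (x) x 54 (y) x 20 mm, about 55 g; origin at the centre of its underside, z up through the carved face. All blocks are alike; three or four are there, the rest absent.
- block3: Printing block, wood with a grey carved face on top, 64 (x) x 54 (y) x 20 mm, about 55 g; origin at the centre of its underside, z up through the carved face. All blocks are alike; three or four are there, the rest absent.
- block4: Printing block, wood with a grey carved face on top, 64 (x) x 54 (y) x 20 mm, about 55 g; origin at the centre of its underside, z up through the carved face. All blocks are alike; three or four are there, the rest absent.
- rack: Aluminium stacking rack, fixed to the table: base plate 185 (x) x 160 (y) mm, 8 mm thick, with a fence 50 mm high along its back (+x), the fence's near face 73 mm behind the pile's centre, and two posts up to 49 mm high at its front corners, 80 mm in front of the pile's centre, 66 mm to its left and 72 mm to its right. Open at the sides. Origin at the plate's underside, 50 mm in front of the pile's centre; its front faces its own -x.
- pile_spot (a point): Centre of the pile of backing boards in the rack, on the base plate's top (8 mm above the table), axes as the rack's. The pile (98 x 86 mm) is fixed; its top lies somewhere between 12 and 36 mm above the table, which is not told. Blocks are stacked on the middle of it, long side (x) along the rack's x.
- keeper (a joint): Angle of the rack's keeper bar about its upright hinge (rad): 0 open, bar pointing forward (rack -x); it swings level across the rack's open front (anticlockwise from above), and at its stop at 1.55 it is shut, spanning from post to post. It moves freely and stays where it is left up to about 1.3; there it meets a sprung ball detent that takes about 3 N at the pin to pass, and beyond 1.45 the detent draws it to the stop and holds it.
- keeper_pin (a point): Upright round wooden pin on the keeper bar for moving it, 14 mm diameter, 38 mm tall (47 to 85 mm above the table), 105 mm from the hinge; the point is 71 mm above the table. The bar beneath it is 10 mm wide and 12 mm high.
- keeper_hinge (a point): Hinge of the keeper bar, axis vertical, at the front left corner of the rack, 41 mm above the table.
- tape: Bystander: roll of clear tape lying flat, 72 mm across, 24 mm high. Origin under its centre.
- jar: Bystander: small white jar, 48 mm across, 65 mm high.
- knife: Bystander: palette knife lying flat, 200 mm long.
- eraser: Bystander: white eraser, 50 x 24 x 14 mm.
- weight: Bystander: brass paper weight, 52 mm across, 52 mm high.

How it is judged (in metres and radians):
On the way, in this order (a step that is already met when the one before it is completed fails the run):
1. the latch is flipped fully open (value of joint latch above 1.3 rad), for 0.2 s.
2. the lid is lifted right up and stays (value of joint lid above 1.2 rad), for 0.2 s.
3. every block lies stacked on the middle of the pile, let go (x of block1 in the frame of pile_spot between -0.014 and 0.014 m and y of block1 in the frame of pile_spot between -0.014 and 0.014 m and (angle between block1's own z axis and vertical below 0.1 rad or angle between block1's own z axis and vertical above 3.04 rad) and angle between the x axis of each of block1, block2, block3, block4 and the x axis of rack, either way round below 0.22 rad and linear speed of each of block1, block2, block3, block4 below 0.02 m/s and contact force between each of block1, block2, block3, block4 and the fingers below 0.2 N and x of block2 in the frame of pile_spot between -0.014 and 0.014 m and y of block2 in the frame of pile_spot between -0.014 and 0.014 m and (angle between block2's own z axis and vertical below 0.1 rad or angle between block2's own z axis and vertical above 3.04 rad) and x of block3 in the frame of pile_spot between -0.014 and 0.014 m and y of block3 in the frame of pile_spot between -0.014 and 0.014 m and (angle between block3's own z axis and vertical below 0.1 rad or angle between block3's own z axis and vertical above 3.04 rad) and x of block4 in the frame of pile_spot between -0.014 and 0.014 m and y of block4 in the frame of pile_spot between -0.014 and 0.014 m and (angle between block4's own z axis and vertical below 0.1 rad or angle between block4's own z axis and vertical above 3.04 rad)), for 0.3 s.
4. the keeper bar is shut in its detent (value of joint keeper above 1.46 rad), for 0.2 s.
At the end, for the whole second after the job is handed in: Latch beyond 1.3 rad, lid beyond 1.2 rad, keeper bar beyond 1.46 rad; every block that is there within 14 mm of the pile's centre in the rack's x and in its y, flat within 0.10 rad (either face up), long side within 0.22 rad of the rack's x, at rest and released (all of step 3 and value of joint latch above 1.3 rad and value of joint lid above 1.2 rad and value of joint keeper above 1.46 rad); the robot touches nothing.
It fails at once if a block is pressed onto the pile or rack with more than 100 N (contact force between any of block1, block2, block3, block4 and rack above 100 N).
It fails at once if a bystander is moved by more than 30 mm (distance of any of tape, jar, knife, eraser, weight from where it was at the start of the episode above 0.03 m).
Of block1, block2, block3, block4 only 3 to 4 are there at a start; the rules pass over those that are not, and their reading is None.
At some moment in a run one of block1, block2, block3, block4 may be knocked a few centimetres aside while the robot is not near it.
Once in a run the grip may slacken for a moment while it holds something.
It also fails if it takes over 210 s, if anything falls off the work surface, if the arm or the gripper's body presses on something with over 40 N, if the wrist force passes 120 N, or if a joint passes its speed limit or range.

## Working session

There is one attempt and no reset: what is moved stays moved. The work goes in short steps, Python scripts to look and compute and a shell command to move; the robot and the scene stay as the last step left them, time stands still between calls to the robot, and variables do not carry over. Pictures are saved under pics/ and viewed, and the job is handed in when it is done.

```bash
ls; mkdir -p pics; python3 - <<'E'
from bench import telemetry,capture
import cv2
print(telemetry.sense())
for n in ["scene","top","wrist"]:
    c=capture(n); cv2.imwrite(f"pics/{n}0.png",c["color"][:,:,::-1])
    print(n,{k:v for k,v in c.items() if k!="color"})
E
```

```text
pics
{'t': 0.0, 'joint_pos': array([ 1.23682851e+00,  2.17762346e-01,  1.61497726e+00, -3.02824693e-05,
        1.31129393e+00, -1.12210855e-01]), 'qd': array([ 6.98966463e-05, -3.62047651e-04,  9.67909132e-04,  9.79471569e-04,
        9.25967957e-04,  8.90430254e-04]), 'joint_torque': array([ 2.99215417e-04, -3.96849418e+01, -3.03856802e+01,  1.09114441e-05,
        9.74339491e-03, -3.84181092e-06]), 'tool_pos': array([137.1822637 , 608.90009779, 229.94067883]), 'ee_rot': array([ 2.45256126,  1.96117491, -0.00321791]), 'wrist_force': array([-0.60160337, -0.77497259,  0.10281932]), 'moment': array([0.01242586, 0.000656  , 0.03216704]), 'opening': 85.37210145808329}
scene {'K': array([[473.02245655,   0.        , 282.64590265],
       [  0.        , 473.02245655, 204.20132272],
       [  0.        ,   0.        ,   1.        ]]), 'k1': -0.0313833520391555, 'eye': array([1023.63821625, -737.55589674,  947.74466735]), 'attitude': array([0.78833694, 0.24581835, 0.61790698])}
top {'K': array([[440.87335455,   0.        , 284.79461044],
       [  0.        , 440.87335455, 209.90615176],
       [  0.        ,   0.        ,   1.        ]]), 'k1': 0.038598194201055404, 'eye': array([ 418.03078494,  -12.17477629, 1596.69185077]), 'attitude': array([ 0.04140113, -0.02841051, -1.5733886 ])}
wrist {'K': array([[369.52215457,   0.        , 276.82599739],
       [  0.        , 369.52215457, 202.89581445],
       [  0.        ,   0.        ,   1.        ]]), 'k1': -0.034110968490213965, 'mount': array([[ 9.99999398e-01,  1.08557580e-03,  1.62272591e-04,
        -3.10636027e-01],
       [ 1.08576177e-03, -9.56622995e-01, -2.91326736e-01,
        -7.36143242e+01],
       [-1.61023563e-04,  2.91326737e-01, -9.56623597e-01,
        -1.41648342e+02],
       [ 0.00000000e+00,  0.00000000e+00,  0.00000000e+00,
         1.00000000e+00]])}
```

View pics/scene0.png

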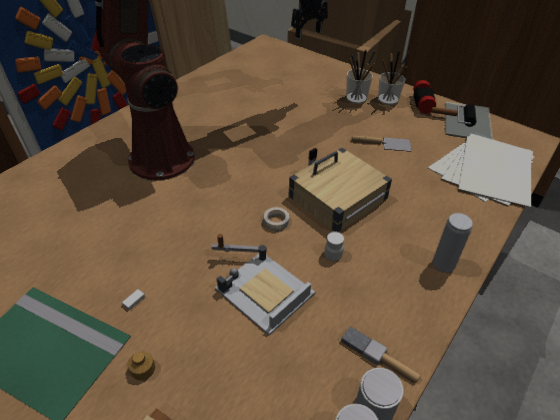

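View pics/top0.png

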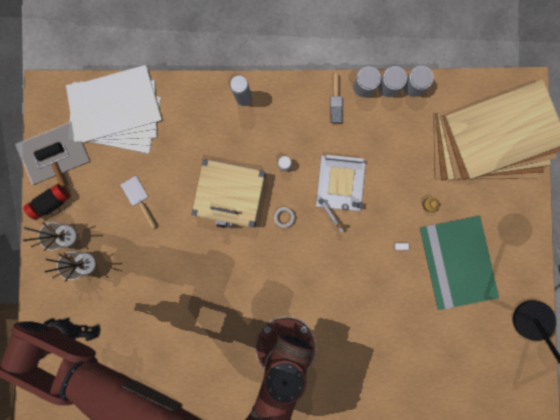

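View pics/wrist0.png

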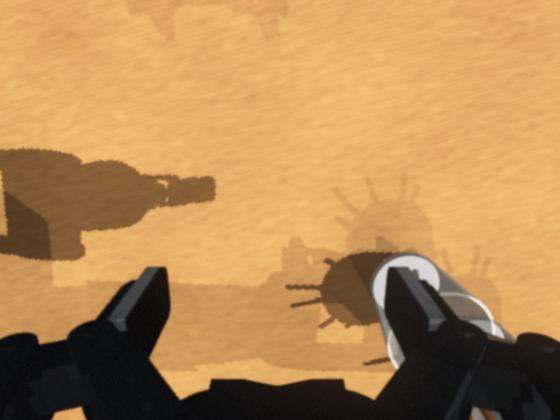

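```bash
cat > h.py <<'E'
import numpy as np,cv2
from scipy.spatial.transform import Rotation as R
from bench import telemetry,capture
D=lambda c:np.array([c["k1"],0,0,0,0.])
def pose(c,s=None):
    if "mount" in c:
        T=np.eye(4);T[:3,:3]=R.from_rotvec(s["ee_rot"]).as_matrix();T[:3,3]=s["tool_pos"]
        M=T@c["mount"];return M[:3,:3],M[:3,3]
    return R.from_rotvec(c["attitude"]).as_matrix(),np.array(c["eye"])
def ray(c,px,s=None):
    px=np.array(px,float).reshape(-1,1,2)
    n=cv2.undistortPoints(px,c["K"],D(c)).reshape(-1,2)
    A,e=pose(c,s)
    d=np.c_[n[:,0],-n[:,1],-np.ones(len(n))]@A.T
    return e,d/np.linalg.norm(d,axis=1)[:,None]
def onz(c,px,z,s=None):
    e,d=ray(c,px,s);return e+d*((z-e[2])/d[:,2])[:,None]
def proj(c,P,s=None):
    A,e=pose(c,s);q=(np.array(P,float).reshape(-1,3)-e)@A
    q=q*[1,-1,-1]
    return cv2.projectPoints(q,np.zeros(3),np.zeros(3),c["K"],D(c))[0].reshape(-1,2)
def tri(views,pxs):
    M=np.zeros((3,3));b=np.zeros(3);L=[]
    for (c,s),p in zip(views,pxs):
        e,d=ray(c,p,s);d=d[0];Q=np.eye(3)-np.outer(d,d);M+=Q;b+=Q@e;L.append((e,Q))
    X=np.linalg.solve(M,b);return X,[float(np.linalg.norm(Q@(X-e))) for e,Q in L]
def crop(c,name,x0,y0,x1,y1,f):
    im=c["color"][y0:y1,x0:x1,::-1]
    cv2.imwrite("pics/"+name+".png",cv2.resize(im,None,fx=f,fy=f,interpolation=cv2.INTER_CUBIC))
E
python3 - <<'E'
from h import *
t=capture("top");s=capture("scene")
crop(t,"topc",180,140,380,250,4)
crop(s,"scc",200,130,400,340,3.5 if 0 else 2.8)
print(onz(t,[(285,345)],0),proj(t,[[0,0,0]]),proj(s,[[0,0,0]]))
E
```

```text
[[7.08590178 1.50051223 0.        ]] [[285.4265709  347.02814703]] [[161.89945951 158.5176039 ]]
```

View pics/topc.png

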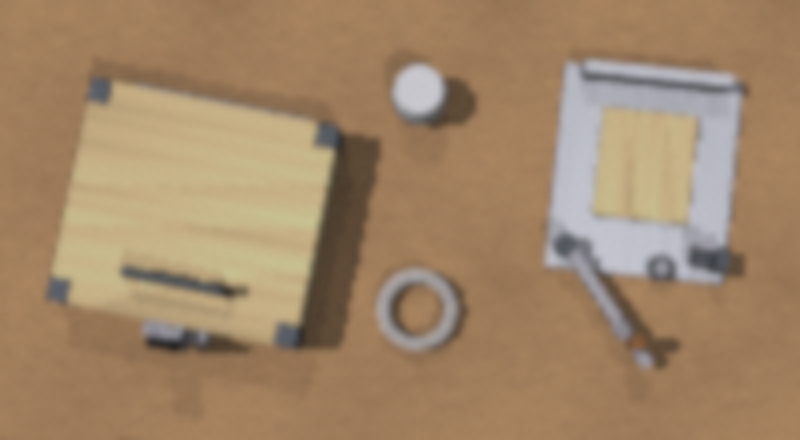

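View pics/scc.png

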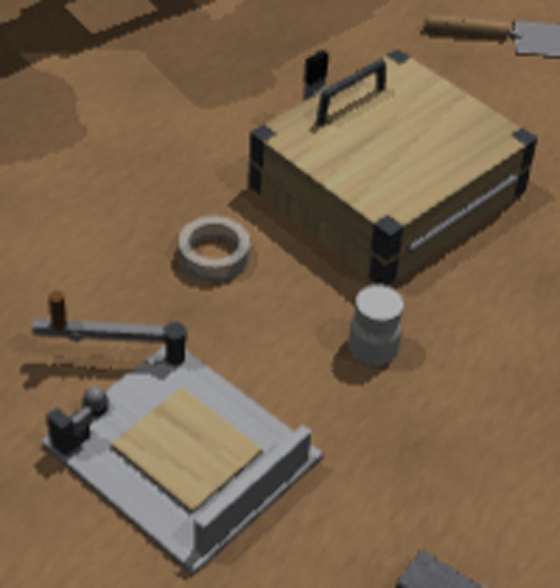

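```bash
python3 - <<'E'
from h import *
np.set_printoptions(precision=1,suppress=True)
t=capture("top");sc=capture("scene")
f=lambda L:np.array(L,float)/4+[180,140]
g=lambda L:np.array(L,float)/2.8+[200,130]
P=onz(t,f([(92,80),(340,122),(300,347),(48,300)]),76);print(P,P.mean(0),[np.linalg.norm(P[i]-P[i-1]) for i in range(4)])
S=onz(sc,g([(402,50),(537,135),(388,220),(250,130)]),76);print("sc lid: FL?",S,S.mean(0))
Q=onz(t,f([(567,62),(742,80),(722,283),(545,265)]),8);print(Q,Q.mean(0),[np.linalg.norm(Q[i]-Q[i-1]) for i in range(4)])
for q in (P,Q):
    d=q[0]+q[1]-q[2]-q[3];print("yaw",np.degrees(np.arctan2(d[1],d[0])))
B=f([(603,108),(699,118),(688,222),(594,214)])
for z in (12,24,36):
    b=onz(t,B,z);print(z,b.mean(0),[np.linalg.norm(b[i]-b[i-1]) for i in range(4)])
Bs=g([(185,388),(262,452),(198,508),(112,443)])
for z in (12,24,36):
    b=onz(sc,Bs,z);print(z,b.mean(0),[np.linalg.norm(b[i]-b[i-1]) for i in range(4)])
print("handle top",onz(t,f([(122,270),(245,293)]),113))
print("handle tri", tri([(t,None),(sc,None)],[f([(122,270)])[0],g([(383,66)])[0]]))
print("latch top", onz(t,f([(145,328),(188,340),(145,340)]),105))
print("pin",onz(t,f([(640,345)]),80), onz(t,f([(575,240)]),50),onz(t,f([(655,360)]),47))
print("tape",onz(t,f([(419,310)]),24),"jar",onz(t,f([(419,90)]),65))
E
```

```text
[[659.8 283.6  76. ]
 [622.6  68.6  76. ]
 [427.8 103.2  76. ]
 [469.  320.6  76. ]] [544.8 194.   76. ] [np.float64(194.34929744973277), np.float64(218.2598158135214), np.float64(197.82512917699634), np.float64(221.28434364792906)]
sc lid: FL? [[478.1 322.1  76. ]
 [663.3 284.9  76. ]
 [609.7  83.7  76. ]
 [428.  108.9  76. ]] [544.8 199.9  76. ]
[[ 685.5 -133.5    8. ]
 [ 668.3 -291.3    8. ]
 [ 484.8 -271.5    8. ]
 [ 501.5 -112.6    8. ]] [ 585.  -202.2    8. ] [np.float64(185.14746579010796), np.float64(158.68566320071287), np.float64(184.54958410362858), np.float64(159.782580304857)]
yaw -10.525703139283078
yaw -6.31552588245036
12 [ 590.8 -203.7   12. ] [np.float64(96.20590032577844), np.float64(86.77513929262972), np.float64(94.47018785617286), np.float64(84.6291504961464)]
24 [ 589.5 -202.2   24. ] [np.float64(95.47738594404072), np.float64(86.11803887843567), np.float64(93.75481707053862), np.float64(83.98830047507782)]
36 [ 588.2 -200.8   36. ] [np.float64(94.74887156230285), np.float64(85.46093846424161), np.float64(93.03944628490461), np.float64(83.34745045400925)]
12 [ 594.5 -201.7   12. ] [np.float64(86.90376728785827), np.float64(96.93651921159866), np.float64(78.78972661896137), np.float64(99.61675375345656)]
24 [ 600.  -208.6   24. ] [np.float64(85.7893124116046), np.float64(95.69340421332028), np.float64(77.77932629030413), np.float64(98.33926739766537)]
36 [ 605.5 -215.5   36. ] [np.float64(84.67485753535091), np.float64(94.45028921504199), np.float64(76.76892596164691), np.float64(97.06178104187396)]
handle top [[492.9 250.4 113. ]
 [473.2 146.7 113. ]]
handle tri (array([493.8, 252.4, 103.1]), [0.48402931249136405, 0.4840293124912818])
latch top [[444.1 232.1 105. ]
 [433.9 195.7 105. ]
 [434.  232.1 105. ]]
pin [[ 428.7 -189.1   80. ]] [[ 521.2 -136.4   50. ]] [[ 415.8 -205.9   47. ]]
tape [[460.8   1.   24. ]] jar [[651.9   0.1  65. ]]
```

```bash
python3 -m creep '[[0.02,-0.03,0.03,0],[0.04,-0.06,0.06,0],[0.065,-0.09,0.07,0],[0.09,-0.12,0.07,0],[0.115,-0.15,0.07,0],[0.14,-0.18,0.07,1],[0.16,-0.21,0.07,1],[0.18,-0.24,0.07,2],[0.2,-0.27,0.07,2],[0.22,-0.29,0.07,2]]' -1 40; python3 -m creep '[[0.02,-0.025,0,0],[0.04,-0.05,0,0],[0.06,-0.08,0,0],[0.08,-0.105,0,0],[0.083,-0.109,0,0],[0.083,-0.109,0,0],[0.083,-0.109,0,0],[0.083,-0.109,0,0],[0.083,-0.109,0,0],[0.083,-0.109,0,0]]'; python3 - <<'E'
from h import *
s=telemetry.sense();print(s)
c=capture("wrist");cv2.imwrite("pics/w1.png",c["color"][:,:,::-1])
np.savez("w1.npz",pos=s["tool_pos"],rot=s["ee_rot"])
E
```

```text
t: 1.18
tool_pos: [358.1, 317.2, 301.6]
ee_rot: [2.419, 2.003, 0.0]
wrist_force: [-0.8, 0.7, 0.1]
opening: -0.1
t: 2.02
tool_pos: [439.8, 211.7, 301.3]
ee_rot: [-2.417, -2.007, -0.0]
wrist_force: [0.4, 1.1, -0.6]
opening: -0.1
{'t': 2.0167, 'joint_pos': array([ 3.04674980e-01, -1.33536590e-01,  1.84510766e+00,  1.95584487e-04,
        1.43007183e+00, -1.08133226e+00]), 'qd': array([-0.00354787,  0.00058272, -0.00044329, -0.00122324, -0.00089302,
       -0.00118117]), 'joint_torque': array([-1.26264975e-01, -2.58462185e+01, -3.16045225e+01, -5.38566659e-03,
       -3.43331185e-04,  1.75011082e-03]), 'tool_pos': array([439.77731206, 211.73636928, 301.31007078]), 'ee_rot': array([-2.41679844e+00, -2.00684929e+00, -4.21215437e-05]), 'wrist_force': array([ 0.4047831 ,  1.07895058, -0.60129862]), 'moment': array([ 0.00550791,  0.0007902 , -0.02820112]), 'opening': -0.11164418151665007}
```

View pics/w1.png

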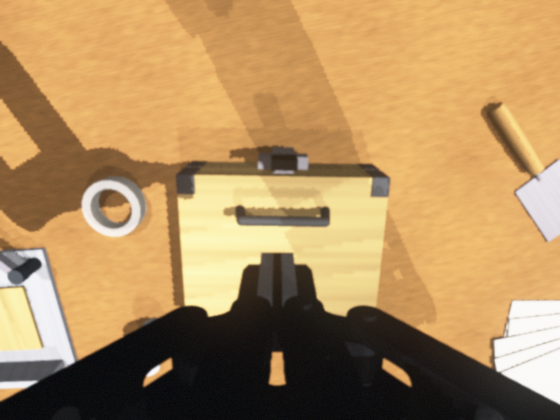

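```bash
python3 - <<'E'
from h import *
np.set_printoptions(precision=1,suppress=True)
s=telemetry.sense();c=capture("wrist")
print("lid front corners",onz(c,[(178,164),(389,168)],76,s))
print("handle",onz(c,[(238,214),(329,216)],111,s))
print("latch black grip",onz(c,[(272,152),(298,152),(298,169),(272,170)],108,s))
print(proj(c,[[456.5,211.4,84]],s))
a=np.radians(-10.5)
crop(c,"w1c",170,130,400,250,3.4)
E
```

```text
lid front corners [[418.5 113.9  76. ]
 [462.  322.7  76. ]]
handle [[470.8 168.  111. ]
 [488.8 252.5 111. ]]
latch black grip [[419.3 210.7 108. ]
 [423.7 234.  108. ]
 [439.2 231.3 108. ]
 [435.7 207.6 108. ]]
[[280.  184.4]]
```

View pics/w1c.png

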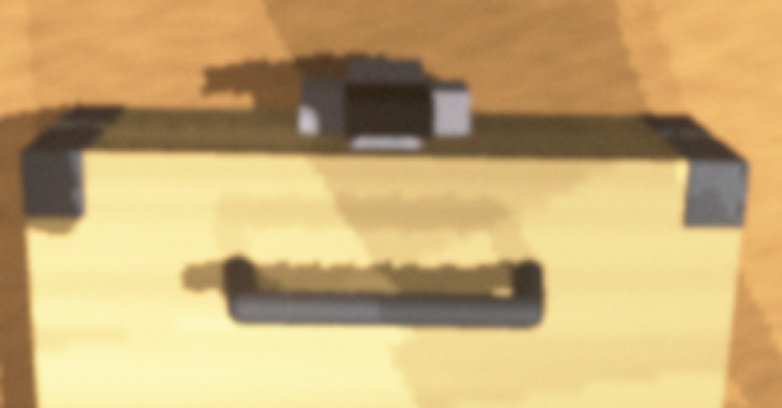

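```bash
python3 - <<'E'
from h import *
np.set_printoptions(precision=1,suppress=True)
s=telemetry.sense();c=capture("wrist")
k=lambda L:np.array(L,float)/3.4+[170,130]
F=onz(c,k([(23,150),(748,160)]),76,s);H=onz(c,k([(232,304),(543,308)]),111,s)
for q in (F,H):
    d=q[1]-q[0];print(q,q.mean(0),np.linalg.norm(d),np.degrees(np.arctan2(-d[0],d[1])))
print("lever top rear edge, front edge",onz(c,k([(348,138),(432,138),(348,84),(432,84)]),108,s))
E
```

```text
[[428.5 109.8  76. ]
 [471.7 322.7  76. ]] [450.1 216.2  76. ] 217.1897569549898 -11.481591657087074
[[476.3 166.9 111. ]
 [493.6 252.4 111. ]] [484.9 209.6 111. ] 87.20312679416773 -11.465817268549529
lever top rear edge, front edge [[436.4 207.6 108. ]
 [440.6 230.  108. ]
 [421.9 210.4 108. ]
 [426.1 232.6 108. ]]
```

```bash
python3 -m creep '[[0.009,0.002,-0.02,0],[0.018,0.003,-0.05,-1],[0.018,0.003,-0.08,-1],[0.018,0.003,-0.11,-1],[0.018,0.003,-0.14,-1],[0.018,0.003,-0.16,-1],[0.018,0.003,-0.175,-1],[0.018,0.003,-0.185,-1],[0.018,0.003,-0.185,-1],[0.018,0.003,-0.185,-1]]'; python3 - <<'E'
from h import *
s=telemetry.sense();print(s["tool_pos"])
c=capture("wrist");cv2.imwrite("pics/w2.png",c["color"][:,:,::-1])
crop(capture("scene"),"s2",250,110,420,250,4)
E
```

```text
t: 3.0
tool_pos: [458.4, 213.9, 116.3]
ee_rot: [-2.436, -1.984, 0.001]
wrist_force: [0.5, -0.6, 0.1]
opening: 0.1
[458.41270368 213.87809894 116.30622201]
```

View pics/w2.png

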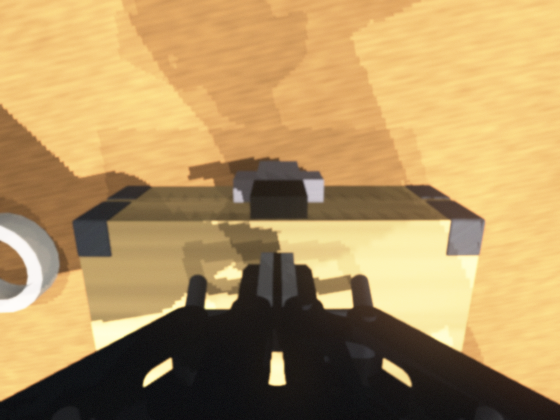

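View pics/s2.png

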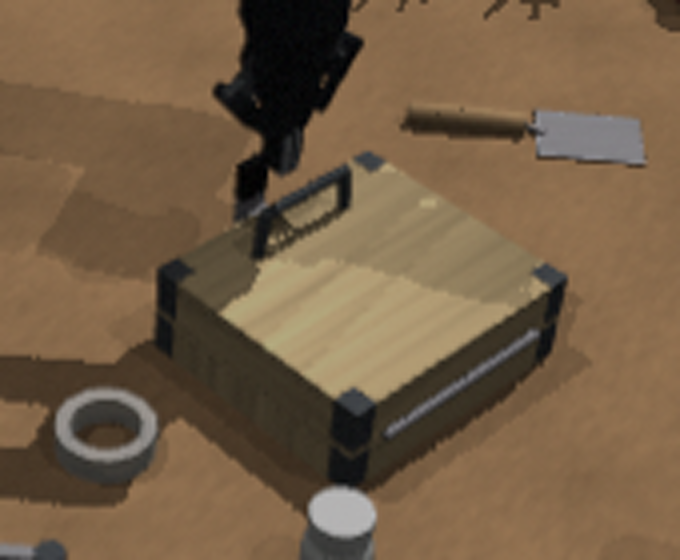

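```bash
python3 -m creep '[[0,0,-0.005,0],[0,0,-0.01,0],[0,0,-0.015,0],[0,0,-0.02,0],[0,0,-0.025,0],[0,0,-0.03,0],[-0.004,0.001,-0.03,0],[-0.008,0.0015,-0.03,0],[-0.012,0.002,-0.03,0],[-0.016,0.003,-0.03,0]]'; python3 -m creep '[[-0.005,0.001,0,0],[-0.01,0.002,0,0],[-0.015,0.003,0,0],[-0.02,0.004,0,0],[-0.025,0.005,0,0],[-0.03,0.006,0,0],[-0.035,0.007,0,0],[-0.04,0.008,0,0],[-0.045,0.009,0,0],[-0.05,0.01,0,0]]'; python3 - <<'E'
from h import *
s=telemetry.sense();print(s["tool_pos"])
c=capture("wrist");cv2.imwrite("pics/w3.png",c["color"][:,:,::-1])
E
```

```text
t: 3.93
tool_pos: [443.9, 216.5, 86.6]
ee_rot: [2.433, 1.982, 0.006]
wrist_force: [5.8, -1.8, -5.0]
opening: -0.1
t: 4.77
tool_pos: [391.4, 226.8, 86.1]
ee_rot: [-2.436, -1.983, 0.001]
wrist_force: [1.4, 0.8, -0.0]
opening: 0.3
[391.44247878 226.76571148  86.09420569]
```

View pics/w3.png

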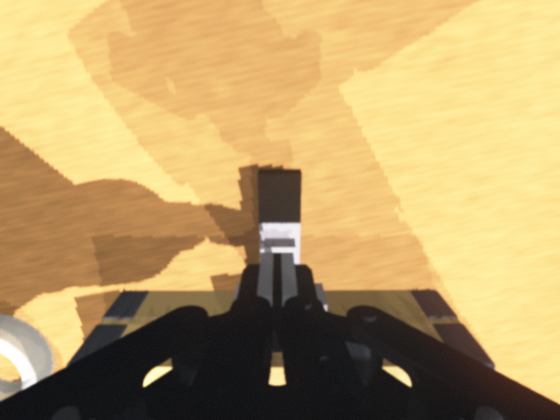

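```bash
python3 - <<'E'
from h import *
s=telemetry.sense();c=capture("wrist")
print(proj(c,[[364,234,36],[364,234,50]],s), onz(c,[(280,170)],38,s))
E
python3 -m creep '[[0,0,0.03,0],[0,0,0.06,0],[0,0,0.1,-7],[0.02,-0.004,0.12,-14],[0.05,-0.009,0.12,-21],[0.08,-0.016,0.12,-28],[0.094,-0.018,0.12,-35],[0.094,-0.018,0.12,-42],[0.094,-0.018,0.12,-49],[0.094,-0.018,0.12,-56]]' -0.1; python3 -m creep '[[0,0,0,-7],[0,0,0,-14],[0,0,0,-21],[0,0,0,-28],[0,0,0,-34],[0,0,0,-34],[0,0,0,-34],[0,0,0,-34],[0,0,0,-34],[0,0,0,-34]]'; python3 - <<'E'
from h import *
s=telemetry.sense();print(s["tool_pos"],R.from_rotvec(s["ee_rot"]).as_matrix()[:,0])
c=capture("wrist");cv2.imwrite("pics/w4.png",c["color"][:,:,::-1])
E
```

```text
[[280.77923427 181.41522104]
 [281.04998815 188.00429913]] [[357.44610191 234.90742003  38.        ]]
t: 5.7
tool_pos: [486.9, 208.4, 206.1]
ee_rot: [3.084, 0.597, -0.001]
wrist_force: [-1.0, -0.2, -0.4]
opening: 38.6
t: 6.53
tool_pos: [486.4, 208.7, 206.2]
ee_rot: [-3.125, 0.319, 0.0]
wrist_force: [-0.3, -0.2, 0.4]
opening: 38.6
[486.43412071 208.70496684 206.2497827 ] [ 9.79395892e-01 -2.01949681e-01 -1.14913524e-04]
```

View pics/w4.png

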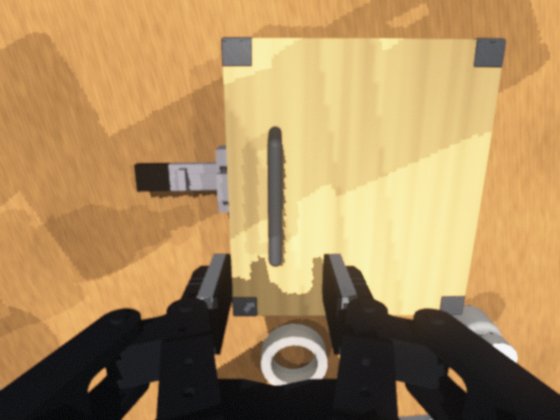

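```bash
python3 - <<'E'
from h import *
s=telemetry.sense();c=capture("wrist")
q=onz(c,[(274.5,130),(275.5,262)],114,s);print(q,q.mean(0))
g=c["color"];
E
python3 -m creep '[[0,0,-0.02,0],[0,0,-0.04,0],[0,0,-0.06,0],[0,0,-0.075,0],[0,0,-0.09,0],[0,0,-0.1,0],[0,0,-0.105,0],[0,0,-0.11,0],[0,0,-0.113,0],[0,0,-0.113,0]]'
python3 - <<'E'
from h import *
s=telemetry.sense();print(s["tool_pos"],s["wrist_force"])
crop(capture("scene"),"s4",250,110,420,250,4)
E
```

```text
[[495.80739821 258.17186159 114.        ]
 [477.91670008 169.36328143 114.        ]] [486.86204915 213.76757151 114.        ]
t: 7.47
tool_pos: [486.6, 208.7, 93.3]
ee_rot: [-3.125, 0.32, -0.0]
wrist_force: [-0.7, -0.4, -0.1]
opening: 38.5
[486.56315214 208.73421206  93.25292724] [-0.71775987 -0.35584547 -0.12335513]
```

View pics/s4.png

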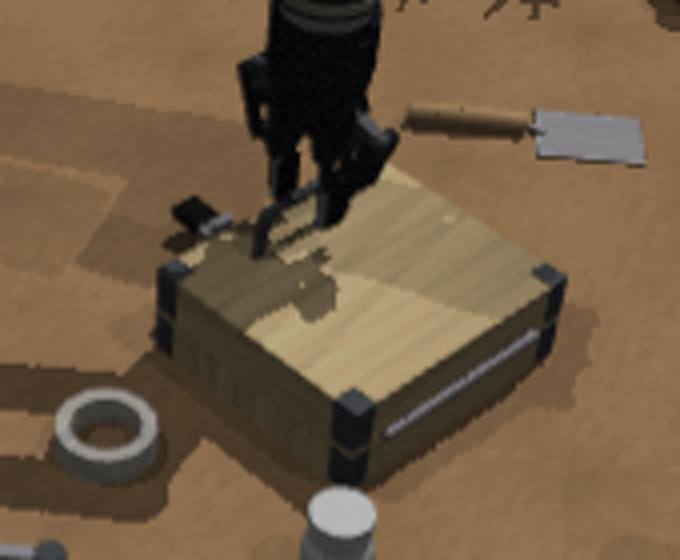

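```bash
python3 -m creep '[[0,0,0,0],[0,0,0,0],[0,0,0,0],[0,0,0,0],[0,0,0,0],[0,0,0,0],[0,0,0,0],[0,0,0,0],[0,0,0,0],[0,0,0,0]]' -1 40;  python3 -m creep '[[0.0036,-0.0007,0.0079,0],[0.0077,-0.0016,0.0156,0],[0.0122,-0.0025,0.0231,0],[0.017,-0.0034,0.0304,0],[0.022,-0.0045,0.0374,0],[0.0275,-0.0056,0.0441,0],[0.0333,-0.0068,0.0506,0],[0.0395,-0.008,0.0567,0],[0.0459,-0.0093,0.0625,0],[0.0525,-0.0107,0.068,0]]';
python3 - <<'E'
from h import *
s=telemetry.sense();print(s["tool_pos"],s["wrist_force"])
crop(capture("scene"),"s5",250,110,420,250,4)
E
```

```text
t: 8.35
tool_pos: [485.0, 209.3, 94.1]
ee_rot: [-3.125, 0.321, 0.006]
wrist_force: [-4.5, 0.3, 4.6]
opening: 8.1
t: 9.18
tool_pos: [534.2, 199.2, 161.4]
ee_rot: [-3.125, 0.32, 0.02]
wrist_force: [-11.7, 4.3, 6.0]
opening: 8.3
[534.16903316 199.24039276 161.44619069] [-11.70547942   4.34388866   6.0271714 ]
```

View pics/s5.png

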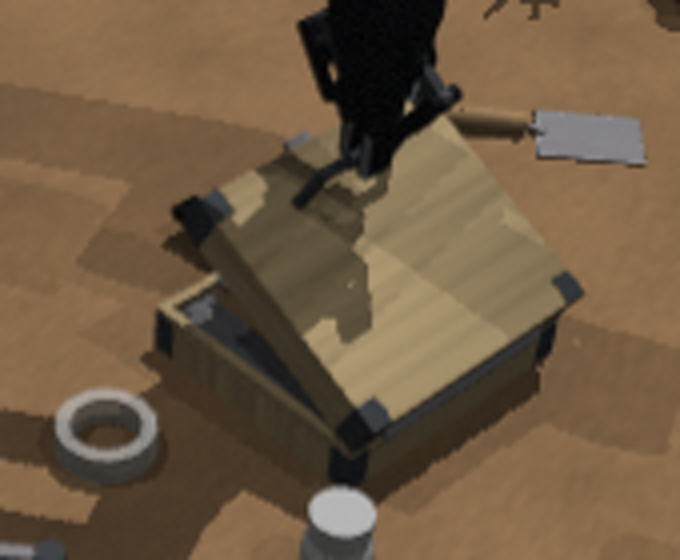

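```bash
python3 -m creep '[[0.007,-0.0014,0.0052,0],[0.0141,-0.0029,0.0099,0],[0.0216,-0.0044,0.0144,0],[0.0292,-0.0059,0.0184,0],[0.037,-0.0075,0.022,0],[0.045,-0.0091,0.0253,0],[0.0531,-0.0108,0.0281,0],[0.0613,-0.0125,0.0305,0],[0.0697,-0.0141,0.0325,0],[0.0781,-0.0159,0.034,0]]'
python3 - <<'E'
from h import *
s=telemetry.sense();print(s["tool_pos"],s["wrist_force"])
crop(capture("scene"),"s6",250,80,420,220,4)
E
```

```text
t: 10.07
tool_pos: [616.9, 182.5, 199.0]
ee_rot: [-3.125, 0.32, 0.002]
wrist_force: [-3.2, 1.4, -3.4]
opening: 8.9
[616.88502995 182.4680438  199.00994495] [-3.2177932   1.35589788 -3.36992984]
```

View pics/s6.png

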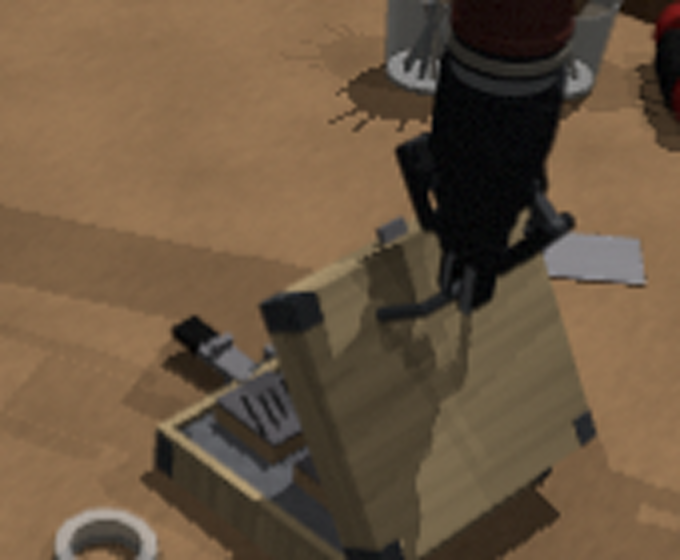

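```bash
python3 -m creep '[[0.0042,-0.0009,0.0005,0],[0.0085,-0.0017,0.0011,0],[0.0128,-0.0026,0.0015,0],[0.0171,-0.0035,0.0018,0],[0.0214,-0.0044,0.0019,0],[0.0257,-0.0052,0.002,0],[0.0257,-0.0052,0.002,0],[0.0257,-0.0052,0.002,0],[0.0257,-0.0052,0.002,0],[0.0257,-0.0052,0.002,0]]'
python3 -m creep '[[0,0,0,0],[0,0,0,0],[0,0,0,0],[0,0,0,0],[0,0,0,0],[0,0,0,0],[0,0,0,0],[0,0,0,0],[0,0,0,0],[0,0,0,0]]' -0.5
python3 -m creep '[[0,0,0.005,0],[0,0,0.01,0],[0,0,0.02,0],[0,0,0.03,0],[0,0,0.045,0],[0,0,0.06,0],[0,0,0.08,0],[0,0,0.1,0],[0,0,0.12,0],[0,0,0.12,0]]'
python3 - <<'E'
from h import *
s=telemetry.sense();print(s["tool_pos"],s["wrist_force"])
crop(capture("scene"),"s7",250,50,420,190,4)
E
```

```text
t: 10.95
tool_pos: [643.6, 177.1, 199.9]
ee_rot: [-3.125, 0.32, -0.004]
wrist_force: [-3.3, 1.3, 4.7]
opening: 8.0
t: 11.78
tool_pos: [642.8, 176.9, 197.3]
ee_rot: [3.125, -0.32, 0.0]
wrist_force: [-0.3, -0.3, -0.9]
opening: 21.2
t: 12.62
tool_pos: [645.5, 177.4, 325.1]
ee_rot: [-3.122, 0.32, -0.018]
wrist_force: [-0.2, 0.4, 2.1]
opening: 21.2
[645.51567471 177.42123579 325.08352404] [-0.19820069  0.39895838  2.10888616]
```

View pics/s7.png

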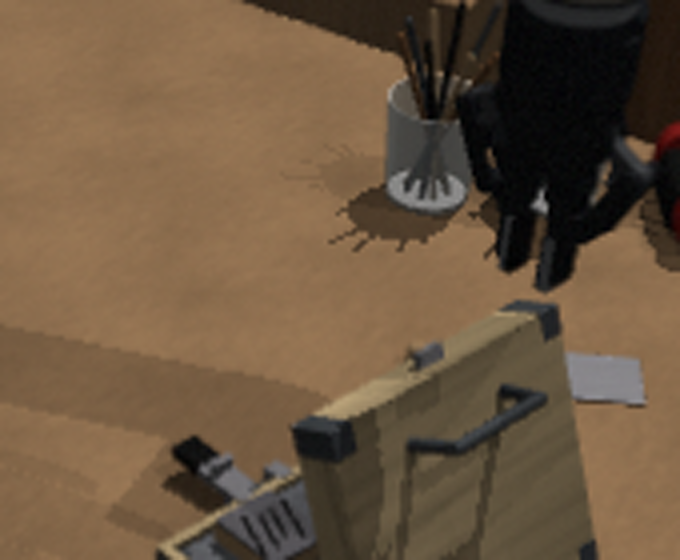

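```bash
python3 -m creep '[[-0.03,0.006,0,0],[-0.06,0.012,0,0],[-0.095,0.019,0,0],[-0.128,0.026,0,0],[-0.128,0.026,-0.03,0],[-0.128,0.026,-0.06,0],[-0.128,0.026,-0.09,0],[-0.128,0.026,-0.11,0],[-0.128,0.026,-0.125,0],[-0.128,0.026,-0.125,0]]' -1
python3 -m creep '[[0.01,-0.002,0,0],[0.02,-0.004,0,0],[0.03,-0.006,0,0],[0.04,-0.008,0,0],[0.05,-0.01,0,0],[0.06,-0.012,0,0],[0.07,-0.014,0,0],[0.08,-0.016,0,0],[0.09,-0.018,0,0],[0.1,-0.02,0,0]]'
python3 - <<'E'
from h import *
s=telemetry.sense();print(s["tool_pos"],s["wrist_force"])
crop(capture("scene"),"s8",250,50,420,190,4)
E
```

```text
t: 13.5
tool_pos: [510.6, 201.8, 186.4]
ee_rot: [3.121, -0.32, -0.016]
wrist_force: [0.1, -0.3, -0.9]
opening: 0.0
t: 14.33
tool_pos: [621.0, 183.1, 200.3]
ee_rot: [-3.122, 0.32, -0.021]
wrist_force: [-2.5, 0.1, 11.8]
opening: 0.1
[621.01748647 183.0780348  200.31876462] [-2.47350938  0.10486126 11.8205699 ]
```

View pics/s8.png

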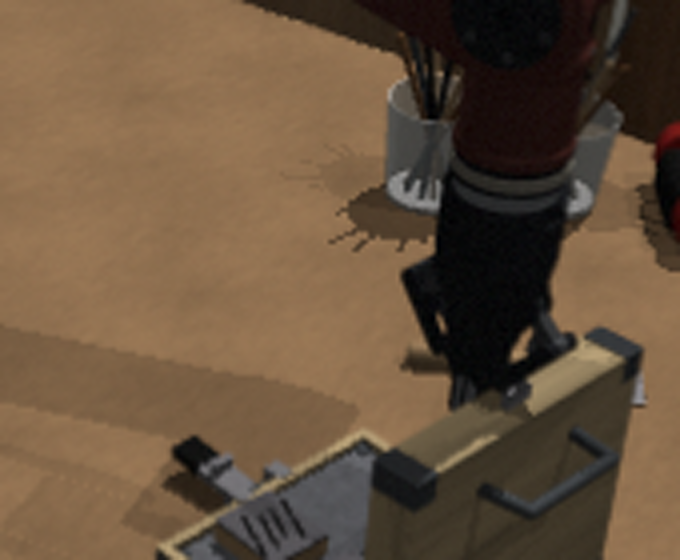

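```bash
python3 -m creep '[[-0.005,0.001,0,0],[-0.01,0.002,0.01,0],[-0.01,0.002,0.02,0],[0,0,0.025,0],[0.005,-0.001,0.025,0],[0.01,-0.002,0.025,0],[0.016,-0.003,0.025,0],[0.022,-0.004,0.025,0],[0.026,-0.005,0.025,0],[0.026,-0.005,0.025,0]]'
python3 -m creep '[[-0.01,0.002,0,0],[-0.03,0.006,0,0],[-0.06,0.012,0.01,0],[-0.1,0.02,0.04,0],[-0.13,0.03,0.07,0],[-0.16,0.03,0.09,0],[-0.19,0.03,0.09,7],[-0.19,0.03,0.09,14],[-0.19,0.03,0.09,21],[-0.19,0.03,0.09,28]]'
python3 - <<'E'
from h import *
s=telemetry.sense();print(s["tool_pos"],s["wrist_force"])
c=capture("scene");cv2.imwrite("pics/s9.png",c["color"][:,:,::-1])
c=capture("wrist");cv2.imwrite("pics/w9.png",c["color"][:,:,::-1])
E
```

```text
t: 15.22
tool_pos: [641.4, 177.7, 216.6]
ee_rot: [3.125, -0.321, -0.0]
wrist_force: [-0.2, 0.4, 0.1]
opening: -0.0
t: 16.05
tool_pos: [449.4, 208.0, 307.6]
ee_rot: [3.108, 0.456, 0.002]
wrist_force: [0.6, -0.1, -1.2]
opening: 0.3
[449.42618461 207.98630844 307.56324201] [ 0.6290676  -0.13641827 -1.18583695]
```

View pics/s9.png

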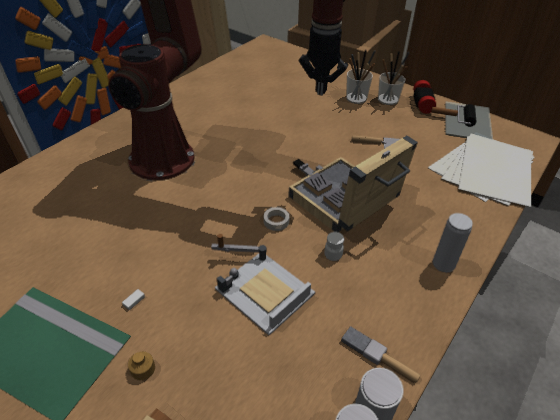

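View pics/w9.png

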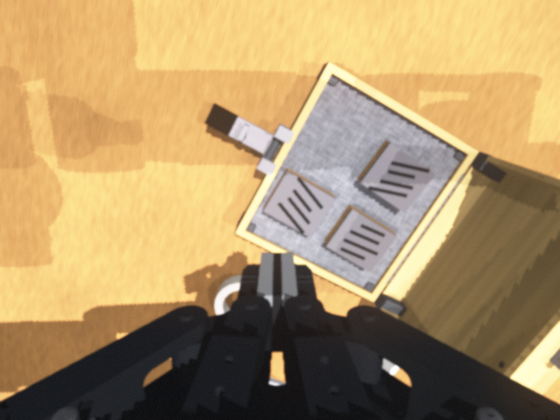

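```bash
python3 -m creep '[[0.005,0,0.005,7],[0.01,0,0.005,14],[0.02,0,0.005,21],[0.03,0,0.005,28],[0.04,0,0.005,35],[0.05,0,0.005,42],[0.05,0,0.005,49],[0.05,0,0.005,56],[0.05,0,0.005,62],[0.05,0,0.005,62]]' 1
python3 - <<'E'
from h import *
s=telemetry.sense();print(s["tool_pos"],s["wrist_force"],s["ee_rot"])
c=capture("wrist");cv2.imwrite("pics/w10.png",c["color"][:,:,::-1])
E
```

```text
t: 16.98
tool_pos: [500.5, 207.8, 311.8]
ee_rot: [-2.438, -1.981, 0.001]
wrist_force: [-0.1, 0.1, 0.1]
opening: 85.3
[500.54570804 207.75693803 311.75182812] [-0.06981754  0.11780982  0.06905342] [-2.43783447e+00 -1.98138305e+00  1.11863121e-03]
```

View pics/w10.png

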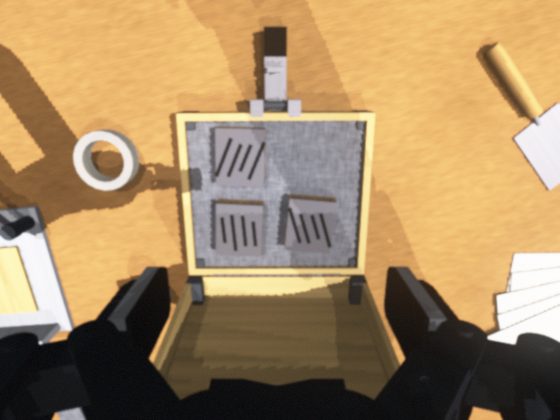

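```bash
python3 - <<'E'
from h import *
s=telemetry.sense()
c=capture("wrist");crop(c,"w10c",180,105,380,285,4)
E
```

```text
(no output)
```

View pics/w10c.png

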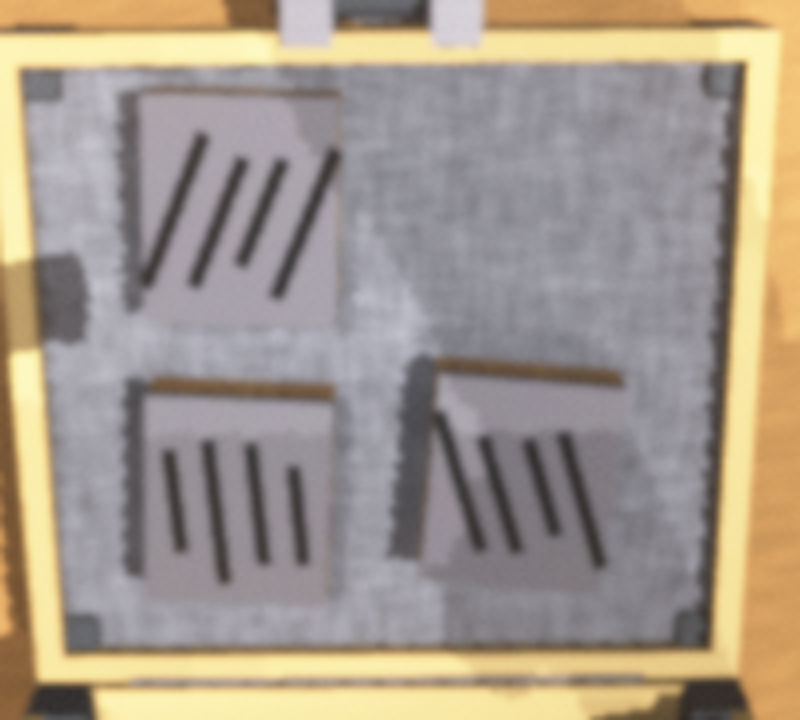

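```bash
cat > m.py <<'E'
from h import *
np.set_printoptions(precision=1,suppress=True)
def quad(c,s,px,z,name=""):
    q=onz(c,px,z,s);d=(q[2]+q[3]-q[0]-q[1])[:2]
    print(name,q.mean(0),"yaw",round(float(np.degrees(np.arctan2(d[1],d[0]))),1),"sides",[round(float(np.linalg.norm(q[i]-q[i-1])),1) for i in range(4)])
    return q
E
python3 - <<'E'
from m import *
s=telemetry.sense();c=capture("wrist")
k=lambda L:np.array(L,float)/4+[180,105]
quad(c,s,k([(138,95),(340,96),(340,328),(138,325)]),52,"A")
quad(c,s,k([(145,392),(334,396),(328,602),(140,600)]),52,"B")
quad(c,s,k([(437,370),(622,384),(605,590),(420,575)]),52,"C")
quad(c,s,k([(22,68),(746,64),(712,652),(64,652)]),36,"inner")
E
```

```text
A [489.6 168.1  52. ] yaw -13.7 sides [63.7, 54.2, 64.2, 56.7]
B [571.  147.6  52. ] yaw -15.2 sides [64.8, 53.7, 64.1, 55.9]
C [582.8 229.4  52. ] yaw -15.0 sides [63.1, 52.7, 63.8, 55.1]
inner [548.1 196.8  36. ] yaw -11.7 sides [179.2, 201.1, 180.3, 202.8]
```

```bash
python3 -m creep '[[-0.005,-0.02,-0.02,-1],[-0.011,-0.04,-0.05,-2],[-0.011,-0.04,-0.085,-2],[-0.011,-0.04,-0.12,-2],[-0.011,-0.04,-0.155,-2],[-0.011,-0.04,-0.185,-2],[-0.011,-0.04,-0.205,-2],[-0.011,-0.04,-0.22,-2],[-0.011,-0.04,-0.22,-2],[-0.011,-0.04,-0.22,-2]]' 0.75
python3 - <<'E'
from h import *
s=telemetry.sense();print(s["tool_pos"],s["opening"])
c=capture("wrist");cv2.imwrite("pics/w11.png",c["color"][:,:,::-1])
E
```

```text
t: 17.97
tool_pos: [488.9, 167.7, 91.5]
ee_rot: [-2.472, -1.938, 0.003]
wrist_force: [-1.1, -1.1, 0.3]
opening: 74.6
[488.94465909 167.74928787  91.54370968] 74.61060814579213
```

View pics/w11.png

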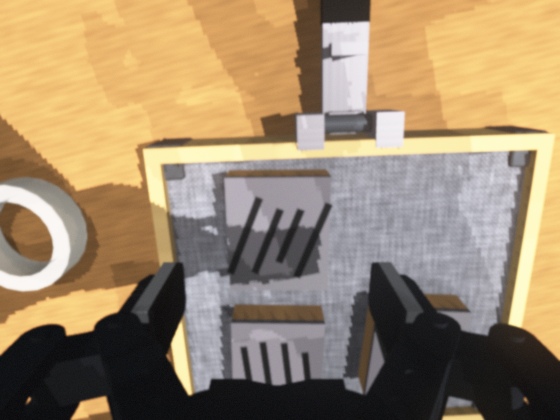

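```bash
python3 -m creep '[[0,0,-0.01,0],[0,0,-0.02,0],[0,0,-0.03,0],[0,0,-0.038,0],[0,0,-0.045,0],[0,0,-0.05,0],[0,0,-0.054,0],[0,0,-0.057,0],[0,0,-0.058,0],[0,0,-0.058,0]]'
python3 -m creep '[[0,0,0,0],[0,0,0,0],[0,0,0,0],[0,0,0,0],[0,0,0,0],[0,0,0,0],[0,0,0,0],[0,0,0,0],[0,0,0,0],[0,0,0,0]]' -1 50
python3 - <<'E'
from h import *
s=telemetry.sense();print(s["tool_pos"],s["opening"])
c=capture("wrist");cv2.imwrite("pics/w12.png",c["color"][:,:,::-1])
E
```

```text
t: 18.85
tool_pos: [489.7, 167.9, 34.1]
ee_rot: [-2.471, -1.94, 0.0]
wrist_force: [-0.8, -0.6, 0.5]
opening: 74.8
t: 19.68
tool_pos: [490.6, 168.1, 35.1]
ee_rot: [2.47, 1.94, 0.002]
wrist_force: [-0.7, -0.3, 5.4]
opening: 52.7
[490.64312748 168.0632543   35.07131106] 52.69238021508844
```

View pics/w12.png

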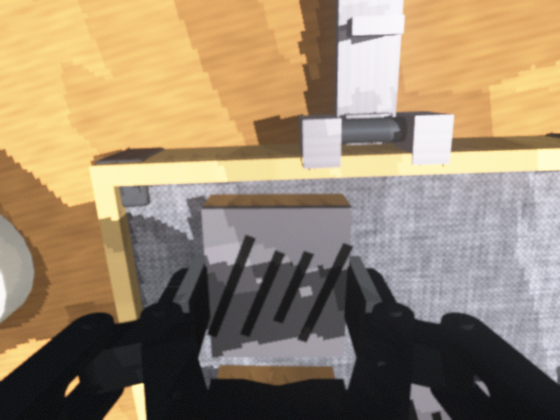

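```bash
python3 -m creep '[[0,0,0,0],[0,0,0,0],[0,0,0,0],[0,0,0.002,0],[0,0,0.004,0],[0,0,0.006,0],[0,0,0.006,0],[0,0,0.006,0],[0,0,0.006,0],[0,0,0.006,0]]' 0.6
python3 -m creep '[[0,0,0,0],[0,0,0,0],[0,0,0,0],[0,0,0,0],[0,0,0,0],[0,0,0,0],[0,0,0,0],[0,0,0,0],[0,0,0,0],[0,0,0,0]]' -1 60
python3 -m creep '[[0,0,0.003,0],[0,0,0.007,0],[0,0,0.015,0],[0,0,0.025,0],[0,0,0.04,0],[0,0,0.06,0],[0,0,0.08,0],[0,0,0.11,0],[0,0,0.14,0],[0,0,0.16,0]]'
python3 - <<'E'
from h import *
s=telemetry.sense();print(s["tool_pos"],s["opening"])
c=capture("wrist");cv2.imwrite("pics/w13.png",c["color"][:,:,::-1])
E
```

```text
t: 20.57
tool_pos: [489.7, 167.9, 40.3]
ee_rot: [-2.471, -1.94, 0.0]
wrist_force: [0.7, 0.5, -0.4]
opening: 68.3
t: 21.4
tool_pos: [490.4, 168.0, 40.8]
ee_rot: [2.47, 1.94, 0.002]
wrist_force: [0.9, 0.9, 5.4]
opening: 52.4
t: 22.23
tool_pos: [490.8, 168.1, 204.2]
ee_rot: [2.469, 1.939, 0.006]
wrist_force: [0.7, 0.5, 0.2]
opening: 52.3
[490.77370858 168.1336696  204.17630031] 52.299938379160885
```

View pics/w13.png

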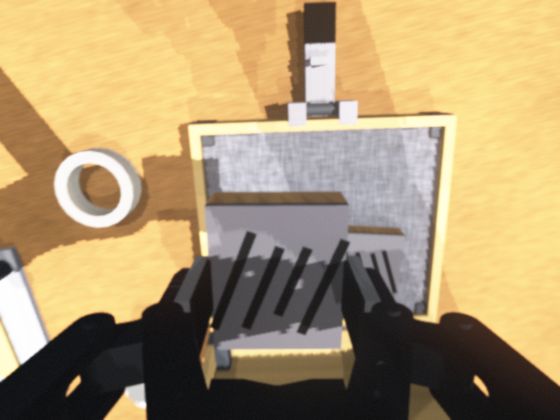

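```bash
python3 - <<'E'
from m import *
s=telemetry.sense();c=capture("wrist")
print(s["tool_pos"]);quad(c,s,[(205,205),(350,206),(345,348),(208,348)],s["tool_pos"][2]+11.2)
E
python3 -m creep '[[0,-0.01,0.02,0],[0.005,-0.03,0.04,1],[0.01,-0.06,0.05,2],[0.015,-0.1,0.05,3],[0.02,-0.14,0.05,4],[0.025,-0.18,0.05,5],[0.03,-0.22,0.05,6],[0.03,-0.26,0.05,7],[0.03,-0.3,0.05,7.5],[0.03,-0.335,0.05,7.5]]'
python3 -m creep '[[0,-0.02,0,0],[0,-0.03,0,0],[0,-0.036,0,0],[0,-0.036,0,0],[0,-0.036,0,0],[0,-0.036,0,0],[0,-0.036,0,0],[0,-0.036,0,0],[0,-0.036,0,0],[0,-0.036,0,0]]'
python3 - <<'E'
from h import *
s=telemetry.sense();print(s["tool_pos"],s["opening"])
c=capture("wrist");cv2.imwrite("pics/w14.png",c["color"][:,:,::-1])
E
```

```text
[493.4 168.7 208.4]
 [492.  168.8 219.6] yaw -14.1 sides [63.6, 53.6, 63.3, 58.0]
t: 23.17
tool_pos: [518.5, -169.2, 248.8]
ee_rot: [-2.338, -2.096, 0.002]
wrist_force: [1.4, 0.4, -1.0]
opening: 52.3
t: 24.0
tool_pos: [519.9, -202.6, 250.4]
ee_rot: [2.337, 2.099, 0.0]
wrist_force: [-0.3, -0.2, -1.0]
opening: 52.1
[ 519.90171715 -202.56035578  250.42520613] 52.12200694353175
```

View pics/w14.png

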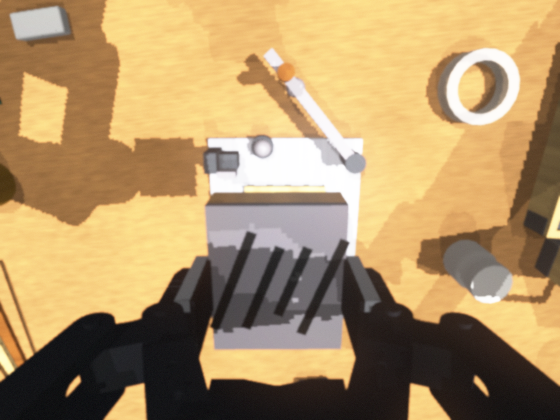

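```bash

python3 -m creep '[[0.03,0,0,0],[0.06,0,0,0],[0.09,0,0,0],[0.12,0,0,0],[0.13,0,0,0],[0.13,0,0,0],[0.13,0,0,0],[0.13,0,0,0],[0.13,0,0,0],[0.13,0,0,0]]'
python3 - <<'E'
from h import *
s=telemetry.sense();print(s["tool_pos"],s["opening"])
c=capture("wrist");crop(c,"w15",150,0,410,210,3)
np.savez("w15.npz",p=s["tool_pos"],r=s["ee_rot"])
E
```

```text
t: 24.88
tool_pos: [648.9, -203.2, 250.6]
ee_rot: [-2.339, -2.097, 0.0]
wrist_force: [0.8, -0.3, -0.4]
opening: 52.0
[ 648.92044405 -203.23411084  250.55663579] 52.026384391782784
```

View pics/w15.png

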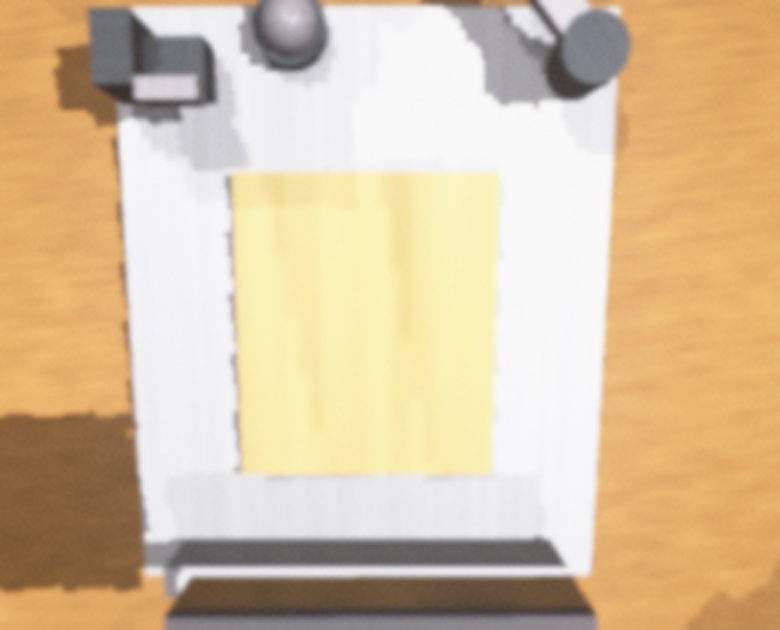

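```bash
python3 - <<'E'
from m import *
s=telemetry.sense();c=capture("wrist")
k=lambda L:np.array(L,float)/3+[150,0]
for z in(12,20,28): quad(c,s,k([(231,175),(498,173),(492,472),(242,475)]),z,"pile%d"%z)
q=onz(c,k([(120,150),(144,575),(592,575),(610,150)]),8,s);print(q)
for a,b in((0,1),(3,2),):
    d=q[b]-q[a];print(np.degrees(np.arctan2(d[1],d[0])))
d=q[2]-q[1];print(np.linalg.norm(d),np.degrees(np.arctan2(d[0],-d[1])))
print(s["tool_pos"],R.from_rotvec(s["ee_rot"]).as_matrix()[:2,0])
E
```

```text
pile12 [ 593.4 -202.5   12. ] yaw -6.0 sides [97.7, 86.0, 97.2, 86.5]
pile20 [ 593.  -202.4   20. ] yaw -6.0 sides [95.6, 84.2, 95.1, 84.7]
pile28 [ 592.6 -202.2   28. ] yaw -6.0 sides [93.5, 82.4, 93.1, 82.9]
[[ 528.4 -275.3    8. ]
 [ 670.2 -291.6    8. ]
 [ 687.9 -131.5    8. ]
 [ 545.9 -117.5    8. ]]
-6.554747551724744
-5.62309179701744
161.0899236967601 173.69741778309051
[ 649.  -203.2  250.6] [0.1 1. ]
```

```bash

python3 -m creep '[[-0.025,0.0005,-0.01,0],[-0.045,0.0007,-0.03,0],[-0.0545,0.0007,-0.06,0],[-0.0545,0.0007,-0.09,0],[-0.0545,0.0007,-0.12,0],[-0.0545,0.0007,-0.15,0],[-0.0545,0.0007,-0.175,0],[-0.0545,0.0007,-0.195,0],[-0.0545,0.0007,-0.21,0],[-0.0545,0.0007,-0.21,0]]'
python3 -m creep '[[0,0,-0.002,0],[0,0,-0.004,0],[0,0,-0.006,0],[0,0,-0.008,0],[0,0,-0.01,0],[0,0,-0.011,0],[0,0,-0.012,0],[0,0,-0.013,0],[0,0,-0.013,0],[0,0,-0.013,0]]'
python3 - <<'E'
from h import *
s=telemetry.sense();print(s["tool_pos"],s["wrist_force"],s["opening"])
c=capture("scene");crop(c,"s16",190,210,330,340,4)
c=capture("wrist");cv2.imwrite("pics/w16.png",c["color"][:,:,::-1])
E
```

```text
t: 25.82
tool_pos: [591.7, -201.0, 36.2]
ee_rot: [-2.333, -2.093, 0.005]
wrist_force: [-1.2, -0.3, -1.8]
opening: 51.7
t: 26.65
tool_pos: [595.2, -202.3, 27.2]
ee_rot: [-2.338, -2.098, 0.0]
wrist_force: [-0.3, -0.0, -0.4]
opening: 52.0
[ 595.19711653 -202.34372078   27.19725821] [-0.26366655 -0.01813593 -0.38264826] 51.99937689699556
```

View pics/s16.png

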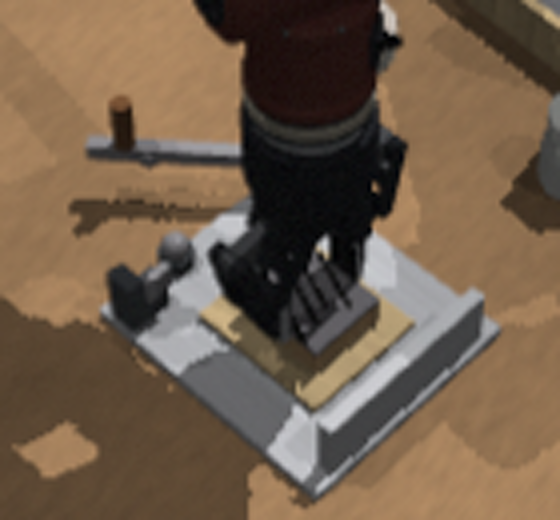

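View pics/w16.png

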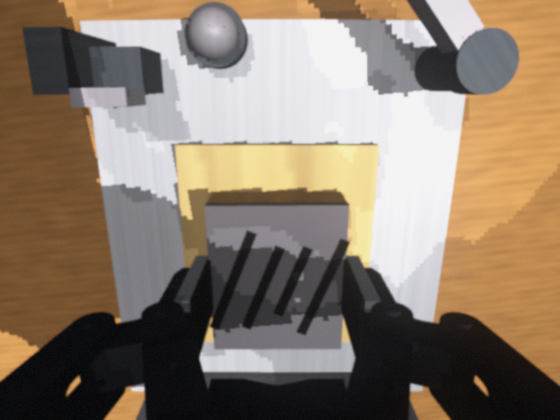

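```bash

python3 -m creep '[[0,0,-0.0005,0],[0,0,-0.001,0],[0,0,-0.0015,0],[0,0,-0.002,0],[0,0,-0.0025,0],[0,0,-0.003,0],[0,0,-0.0035,0],[0,0,-0.004,0],[0,0,-0.004,0],[0,0,-0.004,0]]'
python3 -m creep '[[0,0,-0.0005,0],[0,0,-0.001,0],[0,0,-0.001,0],[0,0,-0.0015,0],[0,0,-0.0015,0],[0,0,-0.002,0],[0,0,-0.002,0],[0,0,-0.002,0],[0,0,-0.002,0],[0,0,-0.002,0]]'
```

```text
t: 27.58
tool_pos: [595.3, -202.4, 23.4]
ee_rot: [-2.338, -2.098, 0.0]
wrist_force: [-1.2, 0.3, 1.3]
opening: 52.1
t: 28.42
tool_pos: [595.3, -202.4, 23.4]
ee_rot: [-2.338, -2.098, 0.001]
wrist_force: [-3.8, 1.5, 10.8]
opening: 52.1
```

```bash

python3 -m creep '[[0,0,0.001,0],[0,0,0.001,0],[0,0,0.001,0],[0,0,0.001,0],[0,0,0.001,0],[0,0,0.001,0],[0,0,0.001,0],[0,0,0.001,0],[0,0,0.001,0],[0,0,0.001,0]]' 0.65
python3 -m creep '[[0,0,0.01,0],[0,0,0.03,0],[0,0,0.06,0],[0,0,0.09,0],[0.01,0,0.12,0],[0.02,0,0.15,0],[0.03,0,0.18,0],[0.04,0,0.21,0],[0.055,0,0.225,0],[0.055,0,0.225,0]]'
python3 - <<'E'
from h import *
s=telemetry.sense();print(s["tool_pos"],s["wrist_force"],s["opening"])
c=capture("wrist");crop(c,"w17",150,0,410,210,3)
E
```

```text
t: 29.25
tool_pos: [595.2, -202.4, 22.3]
ee_rot: [-2.338, -2.098, 0.0]
wrist_force: [0.1, 0.6, 0.3]
opening: 70.3
t: 30.08
tool_pos: [655.0, -203.5, 255.0]
ee_rot: [2.329, 2.091, 0.01]
wrist_force: [-0.1, 0.2, 0.8]
opening: 70.9
[ 654.99050947 -203.478685    255.03440546] [-0.12229486  0.16458309  0.82616617] 70.87225158729797
```

View pics/w17.png

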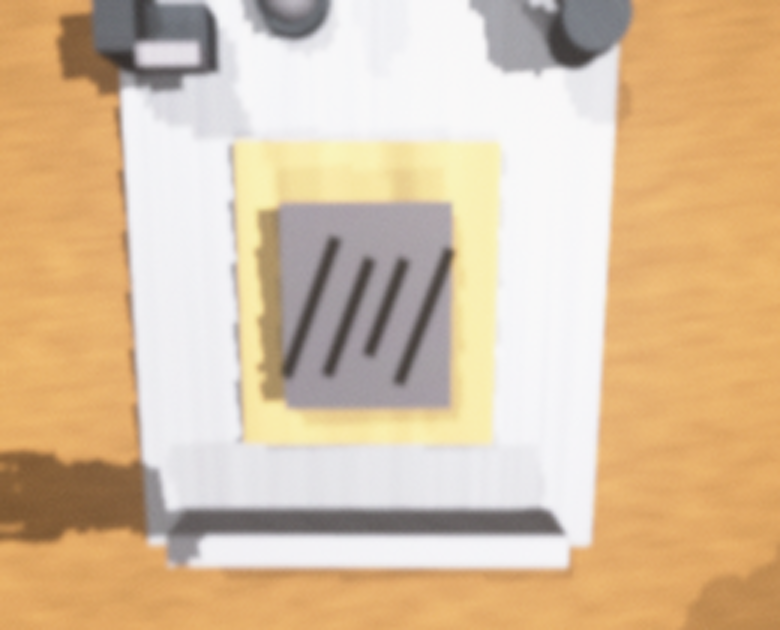

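```bash
python3 - <<'E'
from m import *
s=telemetry.sense();c=capture("wrist")
k=lambda L:np.array(L,float)/3+[150,0]
quad(c,s,k([(281,203),(452,202),(450,408),(288,408)]),34,"blk")
quad(c,s,k([(234,142),(500,142),(493,442),(243,442)]),14,"pile")
E
```

```text
blk [ 590.8 -201.1   34. ] yaw -5.7 sides [62.3, 52.2, 62.6, 52.0]
pile [ 588.2 -201.2   14. ] yaw -6.2 sides [95.8, 84.6, 95.7, 85.5]
```

```bash

python3 -m creep '[[-0.02,0.02,0.02,0],[-0.04,0.05,0.05,-2],[-0.06,0.085,0.05,-4],[-0.08,0.12,0.05,-6],[-0.1,0.155,0.05,-6],[-0.12,0.19,0.05,-6],[-0.135,0.225,0.05,-6],[-0.15,0.265,0.05,-6],[-0.15,0.3,0.05,-6],[-0.15,0.34,0.05,-6]]' 0.75
python3 -m creep '[[0,0.03,0,0],[0,0.06,0,0],[0,0.06,0,0],[0,0.06,0,0],[0,0.06,0,0],[0,0.06,0,0],[0,0.06,0,0],[0,0.06,0,0],[0,0.06,0,0],[0,0.06,0,0]]'
python3 - <<'E'
from h import *
s=telemetry.sense();print(s["tool_pos"],s["wrist_force"],s["opening"])
c=capture("wrist");crop(c,"w18",180,105,380,285,4)
E
```

```text
t: 31.02
tool_pos: [496.9, 138.2, 294.5]
ee_rot: [-2.444, -1.97, 0.007]
wrist_force: [1.1, 0.2, 0.3]
opening: 74.1
t: 31.85
tool_pos: [500.4, 197.0, 297.4]
ee_rot: [2.446, 1.971, 0.0]
wrist_force: [-0.4, -0.3, 0.1]
opening: 74.5
[500.44801463 197.02127344 297.41059575] [-0.42062966 -0.29429443  0.14353588] 74.54762262883563
```

View pics/w18.png

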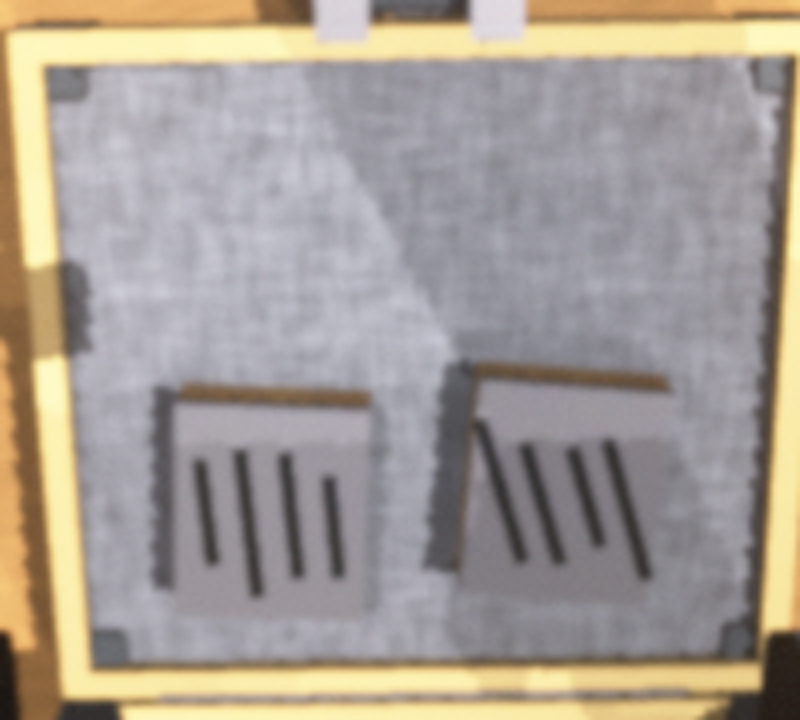

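```bash
python3 - <<'E'
from m import *
s=telemetry.sense();c=capture("wrist")
k=lambda L:np.array(L,float)/4+[180,105]
quad(c,s,k([(174,401),(371,406),(364,616),(174,613)]),52,"B")
quad(c,s,k([(475,379),(668,390),(648,603),(458,590)]),52,"C")
x=R.from_rotvec(s["ee_rot"]).as_matrix()[:2,0];print(s["tool_pos"],np.degrees(np.arctan2(x[1],x[0])))
E
```

```text
B [571.  147.9  52. ] yaw -14.5 sides [63.9, 54.1, 63.3, 54.6]
C [583.1 228.9  52. ] yaw -15.0 sides [63.0, 53.1, 63.9, 54.7]
[500.4 197.2 297.4] 77.745772360918
```

```bash

python3 -m creep '[[0.02,-0.015,-0.02,-1],[0.045,-0.03,-0.04,-2],[0.0706,-0.0492,-0.07,-2.5],[0.0706,-0.0492,-0.1,-2.5],[0.0706,-0.0492,-0.135,-2.5],[0.0706,-0.0492,-0.165,-2.5],[0.0706,-0.0492,-0.19,-2.5],[0.0706,-0.0492,-0.2,-2.5],[0.0706,-0.0492,-0.2,-2.5],[0.0706,-0.0492,-0.2,-2.5]]' 0.75
python3 - <<'E'
from h import *
s=telemetry.sense();print(s["tool_pos"],s["opening"])
c=capture("wrist");cv2.imwrite("pics/w19.png",c["color"][:,:,::-1])
E
```

```text
t: 32.78
tool_pos: [571.2, 148.5, 97.7]
ee_rot: [2.487, 1.919, 0.0]
wrist_force: [-0.3, -0.5, 0.7]
opening: 74.6
[571.18398524 148.48591469  97.68612408] 74.60276966105482
```

View pics/w19.png

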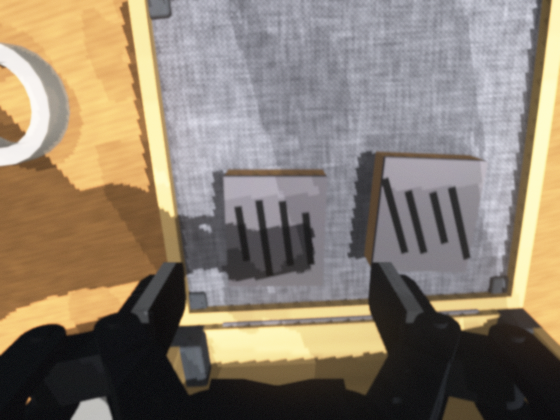

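```bash

python3 -m creep '[[0,0,-0.005,0],[0,0,-0.01,0],[0,0,-0.02,0],[0,0,-0.03,0],[0,0,-0.038,0],[0,0,-0.045,0],[0,0,-0.05,0],[0,0,-0.054,0],[0,0,-0.057,0],[0,0,-0.057,0]]' 0.56
python3 -m creep '[[0,0,0,0],[0,0,0,0],[0,0,0,0],[0,0,0,0],[0,0,0,0],[0,0,0,0],[0,0,0,0],[0,0,0,0],[0,0,0,0],[0,0,0,0]]' -1 60
python3 -m creep '[[0,0,0.003,0],[0,0,0.007,0],[0,0,0.015,0],[0,0,0.025,0],[-0.01,0,0.04,0],[-0.02,0,0.06,0],[-0.03,0,0.08,0],[-0.04,0,0.11,0],[-0.05,0,0.14,0],[-0.06,0,0.16,0]]'
python3 - <<'E'
from h import *
s=telemetry.sense();print(s["tool_pos"],s["opening"])
c=capture("wrist");cv2.imwrite("pics/w20.png",c["color"][:,:,::-1])
E
```

```text
t: 33.67
tool_pos: [570.4, 148.3, 39.5]
ee_rot: [-2.487, -1.918, 0.002]
wrist_force: [0.2, 0.0, -0.3]
opening: 66.2
t: 34.5
tool_pos: [571.5, 148.5, 40.9]
ee_rot: [2.487, 1.918, 0.002]
wrist_force: [-0.1, 0.3, 5.1]
opening: 51.9
t: 35.33
tool_pos: [511.5, 148.6, 204.2]
ee_rot: [2.486, 1.918, 0.006]
wrist_force: [0.6, 0.7, -0.3]
opening: 51.9
[511.49019614 148.6102927  204.16279755] 51.89154115729319
```

View pics/w20.png

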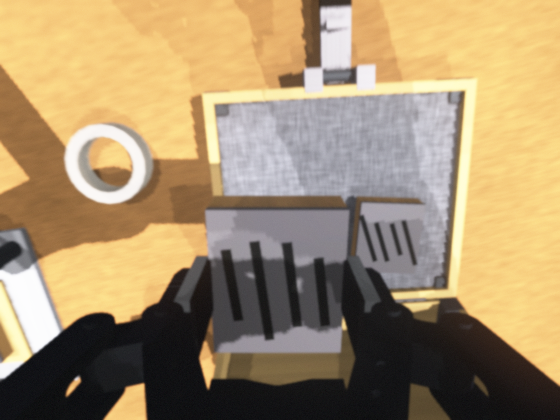

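```bash

python3 -m creep '[[0,-0.01,0.01,0],[0.005,-0.03,0.02,1],[0.015,-0.065,0.02,3],[0.025,-0.1,0.02,4],[0.035,-0.14,0.02,5],[0.045,-0.18,0.02,6],[0.055,-0.22,0.02,7],[0.065,-0.26,0.02,8],[0.075,-0.3,0.02,9],[0.0815,-0.33,0.02,9]]'
python3 -m creep '[[0,-0.014,0,0],[0,-0.021,-0.01,0],[0,-0.021,-0.03,0],[0,-0.021,-0.06,0],[0,-0.021,-0.09,0],[0,-0.021,-0.12,0],[0,-0.021,-0.145,0],[0,-0.021,-0.16,0],[0,-0.021,-0.165,0],[0,-0.021,-0.165,0]]'
python3 - <<'E'
from h import *
s=telemetry.sense();print(s["tool_pos"],s["wrist_force"],s["opening"])
c=capture("scene");crop(c,"s21",190,210,330,340,4)
c=capture("wrist");cv2.imwrite("pics/w21.png",c["color"][:,:,::-1])
E
```

```text
t: 36.22
tool_pos: [592.0, -185.8, 219.6]
ee_rot: [-2.331, -2.106, 0.002]
wrist_force: [0.5, 0.3, -0.2]
opening: 51.8
t: 37.05
tool_pos: [589.9, -200.5, 52.4]
ee_rot: [-2.324, -2.105, 0.003]
wrist_force: [-0.0, -0.1, -1.6]
opening: 51.8
[ 589.86255919 -200.49214944   52.36869156] [-0.03675939 -0.12512025 -1.62334921] 51.792444089626855
```

View pics/w21.png

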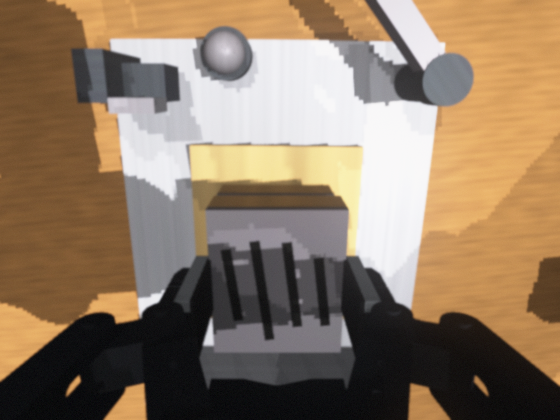

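View pics/s21.png

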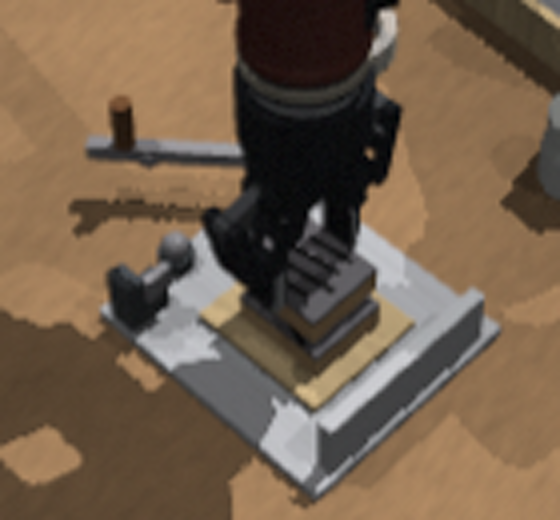

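```bash

python3 -m creep '[[0,0,0,0],[0,0,-0.002,0],[0,0,-0.004,0],[0,0,-0.006,0],[0,0,-0.008,0],[0,0,-0.009,0],[0,0,-0.01,0],[0,0,-0.01,0],[0,0,-0.01,0],[0,0,-0.01,0]]'
```

```text
t: 37.98
tool_pos: [592.4, -202.6, 45.3]
ee_rot: [2.329, 2.108, 0.0]
wrist_force: [-0.1, -0.6, -0.3]
opening: 52.0
```

```bash

python3 -m creep '[[0,0,-0.0005,0],[0,0,-0.001,0],[0,0,-0.0015,0],[0,0,-0.002,0],[0,0,-0.0025,0],[0,0,-0.003,0],[0,0,-0.003,0],[0,0,-0.003,0],[0,0,-0.003,0],[0,0,-0.003,0]]'
```

```text
t: 38.82
tool_pos: [592.4, -202.6, 43.6]
ee_rot: [-2.329, -2.108, 0.0]
wrist_force: [-2.6, 1.4, 6.9]
opening: 52.1
```

Contact at 43.6 as predicted (43.4). Release.

```bash

python3 -m creep '[[0,0,0.001,0],[0,0,0.001,0],[0,0,0.001,0],[0,0,0.001,0],[0,0,0.001,0],[0,0,0.001,0],[0,0,0.001,0],[0,0,0.001,0],[0,0,0.001,0],[0,0,0.001,0]]' 0.65
python3 -m creep '[[0,0,0.01,0],[0,0,0.03,0],[0,0,0.06,0],[0,0,0.09,0],[0.01,0,0.12,0],[0.02,0,0.15,0],[0.03,0,0.18,0],[0.055,0,0.2,0],[0.055,0,0.2,0],[0.055,0,0.2,0]]'
python3 - <<'E'
from h import *
s=telemetry.sense();print(s["tool_pos"],s["wrist_force"],s["opening"])
c=capture("wrist");crop(c,"w22",150,0,410,210,3)
E
```

```text
t: 39.65
tool_pos: [592.4, -202.6, 43.3]
ee_rot: [-2.329, -2.108, 0.0]
wrist_force: [-0.0, -0.7, 0.5]
opening: 70.6
t: 40.48
tool_pos: [649.1, -203.0, 246.5]
ee_rot: [2.325, 2.106, 0.003]
wrist_force: [-0.2, 0.7, -0.1]
opening: 70.1
[ 649.10984074 -202.98832545  246.48648029] [-0.16461605  0.65736394 -0.09875783] 70.1312716883525
```

View pics/w22.png

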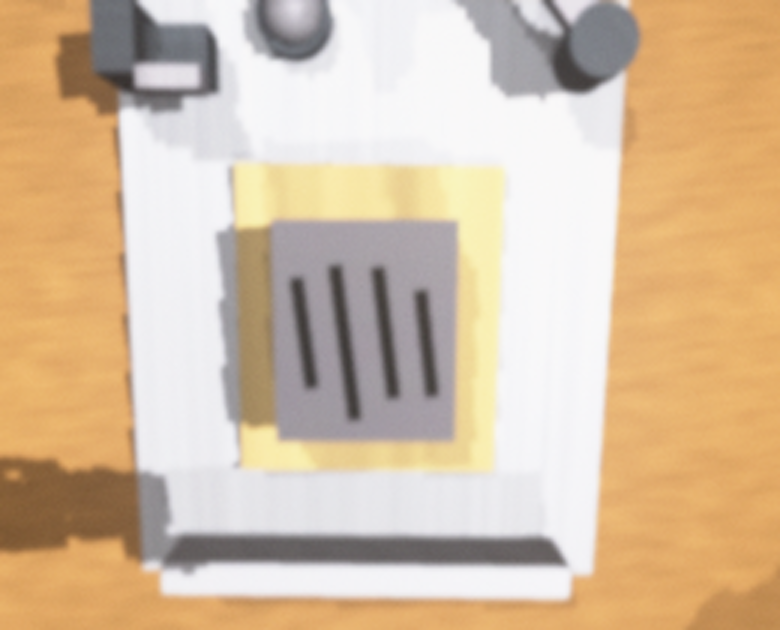

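```bash
python3 - <<'E'
from m import *
s=telemetry.sense();c=capture("wrist")
k=lambda L:np.array(L,float)/3+[150,0]
quad(c,s,k([(272,220),(459,220),(455,440),(279,440)]),54.5,"blk")
quad(c,s,k([(234,165),(502,165),(494,470),(242,470)]),14.5,"pile")
E
python3 -m creep '[[-0.02,0.02,0.02,0],[-0.04,0.05,0.05,-2],[-0.06,0.085,0.05,-4],[-0.08,0.12,0.05,-6],[-0.1,0.155,0.05,-6],[-0.12,0.19,0.05,-6],[-0.135,0.225,0.05,-6],[-0.15,0.265,0.05,-6],[-0.15,0.3,0.05,-6],[-0.15,0.34,0.05,-6]]' 0.75
python3 -m creep '[[0,0.03,0,0],[0,0.06,0,0],[0,0.06,0,0],[0,0.06,0,0],[0,0.06,0,0],[0,0.06,0,0],[0,0.06,0,0],[0,0.06,0,0],[0,0.06,0,0],[0,0.06,0,0]]'
python3 - <<'E'
from h import *
s=telemetry.sense();print(s["tool_pos"],s["wrist_force"],s["opening"])
c=capture("wrist");crop(c,"w23",180,105,380,285,4)
E
```

```text
blk [ 590.4 -201.4   54.5] yaw -5.6 sides [62.4, 52.9, 62.4, 52.5]
pile [ 589.3 -201.3   14.5] yaw -5.9 sides [96.5, 84.0, 96.5, 85.0]
t: 41.42
tool_pos: [494.3, 138.0, 291.1]
ee_rot: [-2.436, -1.981, 0.006]
wrist_force: [1.1, -0.3, 0.8]
opening: 74.6
t: 42.25
tool_pos: [497.5, 196.8, 293.4]
ee_rot: [2.437, 1.982, 0.0]
wrist_force: [0.5, 0.1, -0.1]
opening: 74.7
[497.54878961 196.82141749 293.39836142] [ 0.52042384  0.11379702 -0.14175222] 74.6600493205134
```

View pics/w23.png

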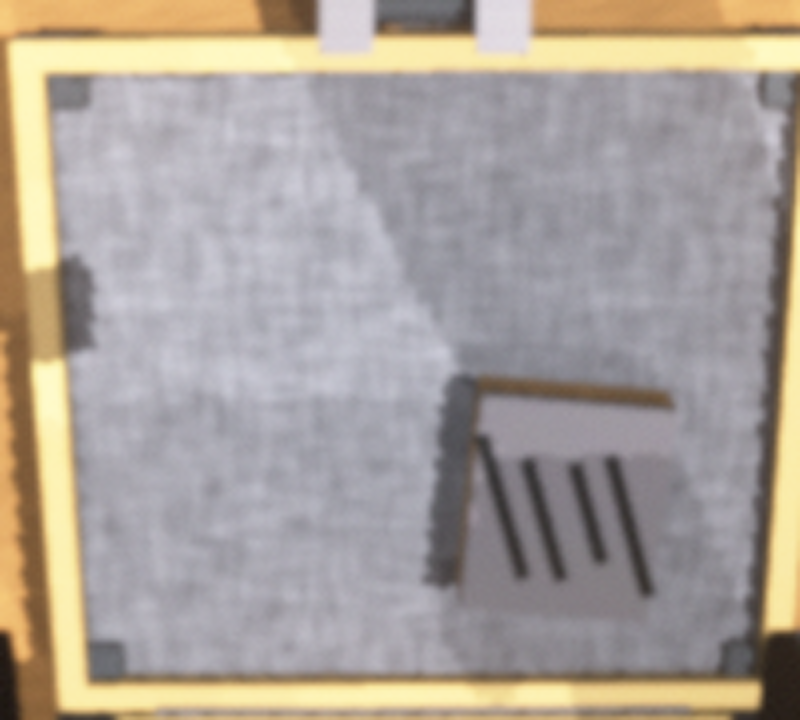

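```bash

python3 -m creep '[[0.03,0.01,-0.01,-1],[0.06,0.02,-0.03,-2],[0.0855,0.0322,-0.06,-3],[0.0855,0.0322,-0.1,-3],[0.0855,0.0322,-0.135,-3],[0.0855,0.0322,-0.165,-3],[0.0855,0.0322,-0.19,-3],[0.0855,0.0322,-0.2,-3],[0.0855,0.0322,-0.2,-3],[0.0855,0.0322,-0.2,-3]]' 0.65
python3 - <<'E'
from h import *
s=telemetry.sense();print(s["tool_pos"],s["opening"])
c=capture("wrist");cv2.imwrite("pics/w24.png",c["color"][:,:,::-1])
E
```

```text
t: 43.13
tool_pos: [583.2, 229.6, 93.7]
ee_rot: [2.488, 1.919, 0.0]
wrist_force: [1.0, 0.8, 0.3]
opening: 70.6
[583.22231595 229.63474673  93.72009816] 70.55759469444467
```

View pics/w24.png

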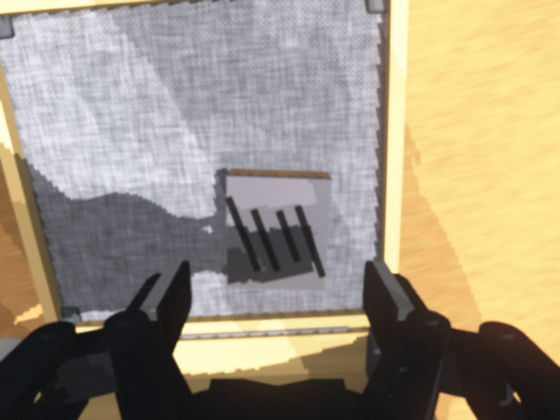

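```bash

python3 -m creep '[[0,0,-0.005,0],[0,0,-0.01,0],[0,0,-0.02,0],[0,0,-0.03,0],[0,0,-0.036,0],[0,0,-0.042,0],[0,0,-0.047,0],[0,0,-0.05,0],[0,0,-0.053,0],[0,0,-0.053,0]]' 0.6
python3 -m creep '[[0,0,0,0],[0,0,0,0],[0,0,0,0],[0,0,0,0],[0,0,0,0],[0,0,0,0],[0,0,0,0],[0,0,0,0],[0,0,0,0],[0,0,0,0]]' -1 60
python3 -m creep '[[0,0,0.003,0],[0,0,0.007,0],[0,0,0.015,0],[0,0,0.025,0],[-0.01,0,0.04,0],[-0.02,0,0.06,0],[-0.03,0,0.08,0],[-0.04,0,0.11,0],[-0.05,0,0.14,0],[-0.06,0,0.16,0]]'
python3 - <<'E'
from h import *
s=telemetry.sense();print(s["tool_pos"],s["opening"])
c=capture("wrist");cv2.imwrite("pics/w25.png",c["color"][:,:,::-1])
E
```

```text
t: 44.02
tool_pos: [582.5, 229.5, 39.5]
ee_rot: [-2.487, -1.919, 0.002]
wrist_force: [0.3, -0.4, 0.7]
opening: 68.3
t: 44.85
tool_pos: [583.7, 229.8, 41.1]
ee_rot: [2.487, 1.918, 0.003]
wrist_force: [0.6, 1.0, 5.5]
opening: 51.9
t: 45.68
tool_pos: [523.5, 229.9, 204.2]
ee_rot: [2.486, 1.918, 0.006]
wrist_force: [0.9, 0.2, 0.6]
opening: 52.5
[523.46644034 229.92967751 204.23250902] 52.541689346258764
```

View pics/w25.png

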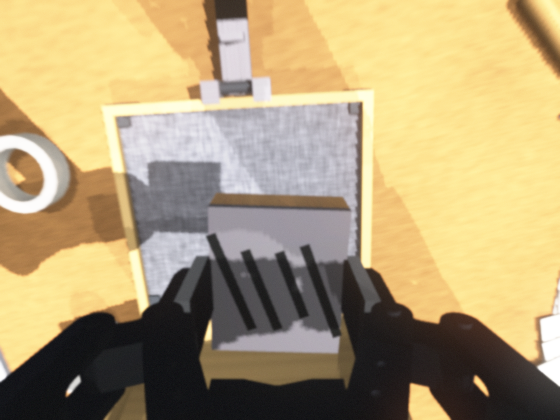

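```bash

python3 -m creep '[[0,-0.02,0.01,0],[0,-0.05,0.02,1],[0,-0.09,0.02,3],[0,-0.13,0.02,4],[0,-0.17,0.02,5],[0.01,-0.21,0.02,6],[0.02,-0.25,0.02,7],[0.03,-0.29,0.02,8],[0.04,-0.33,0.02,9],[0.05,-0.365,0.02,9]]'
python3 -m creep '[[0.01,-0.035,0,0],[0.0195,-0.06,0,0],[0.0195,-0.0675,-0.02,0],[0.0195,-0.0675,-0.05,0],[0.0195,-0.0675,-0.08,0],[0.0195,-0.0675,-0.11,0],[0.0195,-0.0675,-0.13,0],[0.0195,-0.0675,-0.14,0],[0.0195,-0.0675,-0.14,0],[0.0195,-0.0675,-0.14,0]]'
python3 - <<'E'
from h import *
s=telemetry.sense();print(s["tool_pos"],s["wrist_force"],s["opening"])
c=capture("scene");crop(c,"s26",190,210,330,340,4)
c=capture("wrist");cv2.imwrite("pics/w26.png",c["color"][:,:,::-1])
E
```

```text
t: 46.57
tool_pos: [572.8, -138.0, 220.9]
ee_rot: [2.329, 2.107, 0.0]
wrist_force: [0.3, 0.1, -0.9]
opening: 52.2
t: 47.4
tool_pos: [592.6, -203.0, 80.7]
ee_rot: [2.329, 2.108, 0.0]
wrist_force: [-0.1, -0.1, -0.5]
opening: 52.4
[ 592.56162152 -202.95896008   80.72294218] [-0.08786889 -0.14741485 -0.53847157] 52.366974648728096
```

View pics/w26.png

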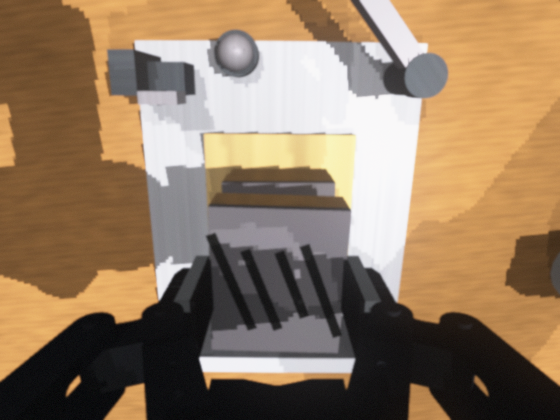

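View pics/s26.png

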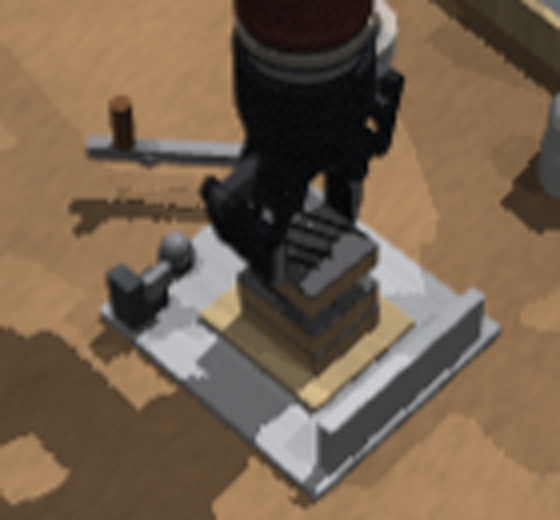

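```bash

python3 -m creep '[[0,0,-0.002,0],[0,0,-0.005,0],[0,0,-0.008,0],[0,0,-0.011,0],[0,0,-0.013,0],[0,0,-0.0145,0],[0,0,-0.0145,0],[0,0,-0.0145,0],[0,0,-0.0145,0],[0,0,-0.0145,0]]'
python3 -m creep '[[0,0,-0.0005,0],[0,0,-0.001,0],[0,0,-0.0015,0],[0,0,-0.002,0],[0,0,-0.0025,0],[0,0,-0.003,0],[0,0,-0.003,0],[0,0,-0.003,0],[0,0,-0.003,0],[0,0,-0.003,0]]'
```

```text
t: 48.33
tool_pos: [592.5, -203.0, 66.0]
ee_rot: [2.329, 2.108, 0.0]
wrist_force: [-0.2, -0.4, -0.1]
opening: 52.0
t: 49.17
tool_pos: [592.4, -202.9, 63.7]
ee_rot: [-2.329, -2.108, 0.0]
wrist_force: [-2.0, 1.5, 5.7]
opening: 51.9
```

```bash

python3 -m creep '[[0,0,0.001,0],[0,0,0.001,0],[0,0,0.001,0],[0,0,0.001,0],[0,0,0.001,0],[0,0,0.001,0],[0,0,0.001,0],[0,0,0.001,0],[0,0,0.001,0],[0,0,0.001,0]]' 0.65
python3 -m creep '[[0,0,0.01,0],[0,0,0.03,0],[0,0,0.06,0],[0,0,0.09,0],[0.01,0,0.12,0],[0.02,0,0.15,0],[0.03,0,0.18,0],[0.055,0,0.19,0],[0.055,0,0.19,0],[0.055,0,0.19,0]]'
python3 - <<'E'
from h import *
s=telemetry.sense();print(s["tool_pos"],s["wrist_force"],s["opening"])
c=capture("wrist");crop(c,"w27",150,0,410,210,3)
c=capture("scene");crop(c,"s27",190,140,410,340,3)
E
```

```text
t: 50.0
tool_pos: [592.3, -202.9, 63.8]
ee_rot: [-2.329, -2.108, 0.0]
wrist_force: [0.2, -0.5, 0.2]
opening: 70.4
t: 50.83
tool_pos: [648.6, -203.0, 255.9]
ee_rot: [2.326, 2.107, 0.002]
wrist_force: [-1.2, -0.5, -0.3]
opening: 70.4
[ 648.56340838 -203.04674931  255.90058235] [-1.24658711 -0.46422876 -0.25895707] 70.41693251592791
```

View pics/w27.png

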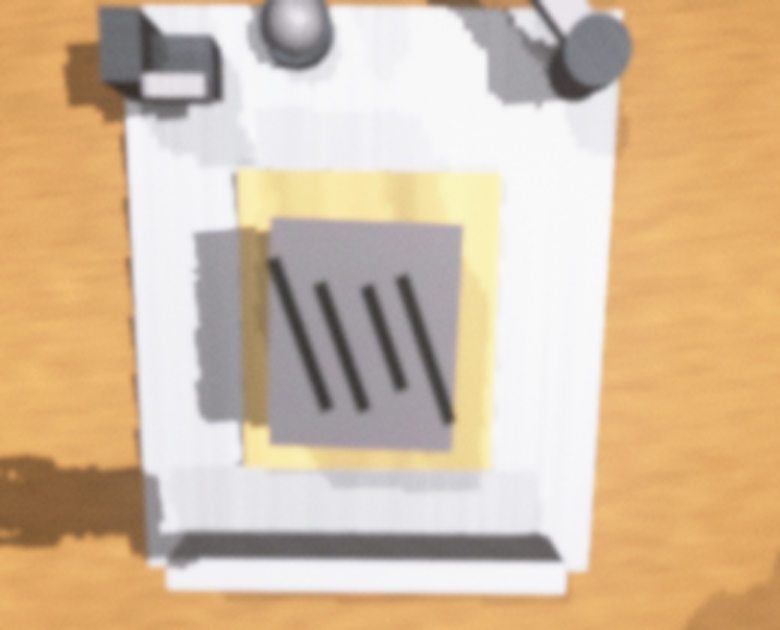

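View pics/s27.png

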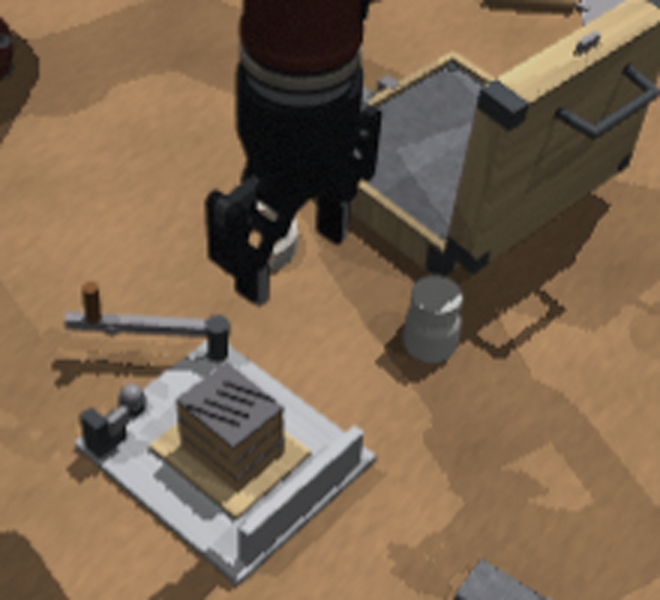

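```bash
python3 - <<'E'
from m import *
s=telemetry.sense();c=capture("wrist")
k=lambda L:np.array(L,float)/3+[150,0]
quad(c,s,k([(271,218),(462,227),(451,450),(270,443)]),74.7,"blk")
quad(c,s,k([(238,171),(499,173),(491,467),(244,466)]),14.7,"pile")
print("post",onz(c,k([(597,45)]),49,s))
t=capture("top");crop(t,"t28",310,140,380,240,6)
E
python3 -m creep '[[-0.03,0,0,-7],[-0.06,0,0,-14],[-0.09,0,0,-21],[-0.12,0,0,-28],[-0.15,0,0,-35],[-0.18,0.01,0,-42],[-0.2,0.013,0,-49],[-0.2,0.013,0,-56],[-0.2,0.013,0,-63],[-0.2,0.013,0,-70]]' -0.2 30
python3 -m creep '[[0,0,-0.01,-7],[0,0,-0.02,-14],[0,0,-0.03,-21],[0,0,-0.03,-28],[0,0,-0.03,-35],[0,0,-0.03,-42],[0,0,-0.03,-49],[0,0,-0.03,-55],[0,0,-0.03,-55],[0,0,-0.03,-55]]' 
python3 - <<'E'
from h import *
s=telemetry.sense();print(s["tool_pos"],s["ee_rot"],s["wrist_force"],s["opening"])
c=capture("wrist");cv2.imwrite("pics/w28.png",c["color"][:,:,::-1])
E
```

```text
blk [ 589.5 -201.9   74.7] yaw -7.6 sides [61.7, 52.3, 61.4, 52.3]
pile [ 588.4 -201.2   14.7] yaw -6.1 sides [95.6, 83.9, 95.3, 85.2]
post [[ 516.3 -127.7   49. ]]
t: 51.87
tool_pos: [445.7, -189.4, 252.7]
ee_rot: [-3.117, -0.38, 0.002]
wrist_force: [0.3, -0.1, -0.5]
opening: 34.3
t: 52.7
tool_pos: [446.4, -189.5, 222.9]
ee_rot: [-2.946, 1.089, 0.003]
wrist_force: [-0.7, -0.1, -0.5]
opening: 34.0
[ 446.41027568 -189.52004909  222.89281929] [-2.94645616e+00  1.08907165e+00  2.88182460e-03] [-0.72596296 -0.07244755 -0.54837853] 33.97223649319564
```

View pics/w28.png

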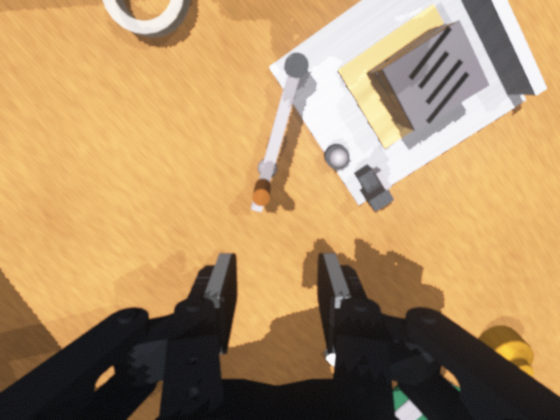

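View pics/t28.png

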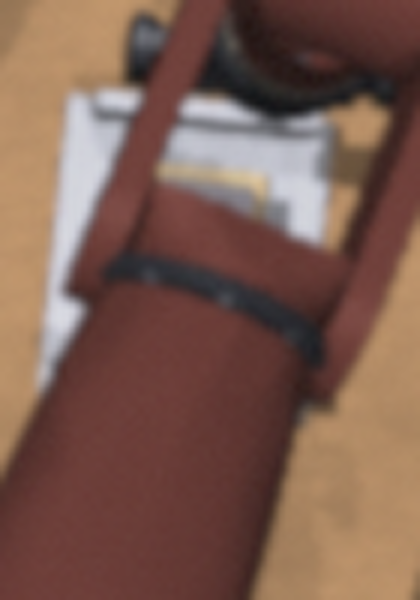

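```bash
python3 - <<'E'
from m import *
s=telemetry.sense();c=capture("wrist")
crop(c,"w28c",230,140,320,230,6)
print(onz(c,[(262,186)],85,s),onz(c,[(296,65)],49,s),onz(c,[(263,203)],47,s))
E
```

```text
[[ 440.1 -180.1   85. ]] [[ 520.1 -128.4   49. ]] [[ 422.9 -198.8   47. ]]
```

View pics/w28c.png

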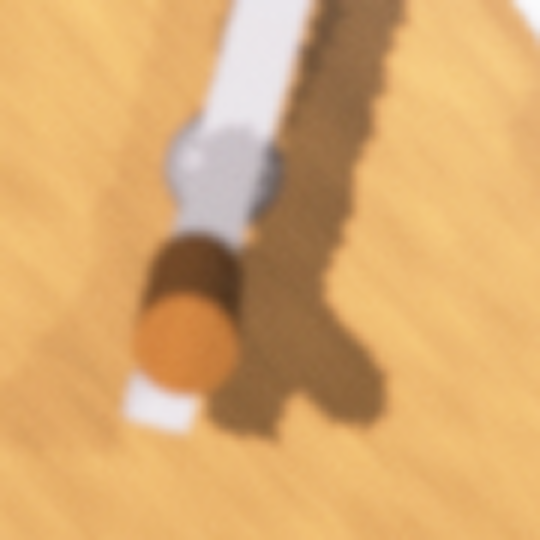

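```bash
python3 - <<'E'
from m import *
s=telemetry.sense();c=capture("wrist")
p=onz(c,[(261.2,197)],85,s)[0];h=onz(c,[(296,65)],49,s)[0];print(p,onz(c,[(262.7,184.5)],47,s),np.linalg.norm((p-h)[:2]),np.degrees(np.arctan2(*(p-h)[1::-1])))
H=np.array([518.,-128.])
a0=np.degrees(np.arctan2(*(p[:2]-H)[::-1]))%360
print(a0, np.linalg.norm(p[:2]-H))
x=R.from_rotvec(s["ee_rot"]).as_matrix()[:2,0];print(s["tool_pos"],np.degrees(np.arctan2(x[1],x[0])))
S=p[:2]
for a in np.arange(a0,264,5).tolist()+[262.8]:
    q=H+105*np.array([np.cos(np.radians(a)),np.sin(np.radians(a))]);print(round(a,1),q,(q-H-105*np.array([np.cos(np.radians(a0)),np.sin(np.radians(a0))])))
E
```

```text
[ 433.9 -186.6   85. ] [[ 434.2 -185.9   47. ]] 104.1598619567882 -146.11966992706016
214.86871355759226 102.44623431418746
[ 446.8 -189.7  223.3] -40.60118209450335
214.9 [ 431.9 -188. ] [-0.  0.]
219.9 [ 437.4 -195.3] [ 5.6 -7.3]
224.9 [ 443.6 -202.1] [ 11.7 -14. ]
229.9 [ 450.3 -208.3] [ 18.5 -20.3]
234.9 [ 457.6 -213.9] [ 25.7 -25.8]
239.9 [ 465.3 -218.8] [ 33.4 -30.8]
244.9 [ 473.4 -223.1] [ 41.6 -35. ]
249.9 [ 481.9 -226.6] [ 50.  -38.6]
254.9 [ 490.6 -229.4] [ 58.7 -41.3]
259.9 [ 499.5 -231.4] [ 67.7 -43.3]
262.8 [ 504.8 -232.2] [ 73.  -44.1]
```

```bash

python3 -m creep '[[-0.0128,0.0032,-0.02,0],[-0.0128,0.0032,-0.05,0],[-0.0128,0.0032,-0.08,0],[-0.0128,0.0032,-0.11,0],[-0.0128,0.0032,-0.13,0],[-0.0128,0.0032,-0.145,0],[-0.0128,0.0032,-0.155,0],[-0.0128,0.0032,-0.162,0],[-0.0128,0.0032,-0.167,0],[-0.0128,0.0032,-0.167,0]]'
python3 -m creep '[[0,0,0,0],[0,0,0,0],[0,0,0,0],[0,0,0,0],[0,0,0,0],[0,0,0,0],[0,0,0,0],[0,0,0,0],[0,0,0,0],[0,0,0,0]]' -1 30
python3 - <<'E'
from h import *
s=telemetry.sense();print(s["tool_pos"],s["wrist_force"],s["opening"])
c=capture("wrist");cv2.imwrite("pics/w29.png",c["color"][:,:,::-1])
E
```

```text
t: 53.68
tool_pos: [434.4, -186.6, 56.4]
ee_rot: [-2.946, 1.092, 0.001]
wrist_force: [-0.2, 0.7, -0.1]
opening: 34.3
t: 54.52
tool_pos: [435.2, -187.2, 57.6]
ee_rot: [2.945, -1.092, 0.002]
wrist_force: [-1.1, 0.3, 5.4]
opening: 13.3
[ 435.22858713 -187.20711523   57.64413441] [-1.12899398  0.28906524  5.39433031] 13.26609413644246
```

View pics/w29.png

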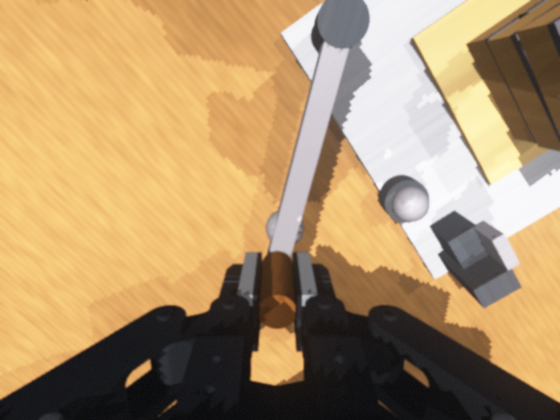

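```bash

python3 -m creep '[[0.0028,-0.0036,0,2],[0.0056,-0.0073,0,5],[0.0117,-0.014,0,10],[0.0185,-0.0203,0,15],[0.0257,-0.0258,0,20],[0.0334,-0.0308,0,25],[0.0416,-0.035,0,30],[0.0458,-0.037,0,32.5],[0.0458,-0.037,0,32.5],[0.0458,-0.037,0,32.5]]'
python3 - <<'E'
from h import *
s=telemetry.sense();print(s["tool_pos"],s["wrist_force"],s["opening"])
c=capture("wrist");cv2.imwrite("pics/w30.png",c["color"][:,:,::-1])
E
```

```text
t: 55.4
tool_pos: [481.6, -223.7, 57.6]
ee_rot: [-3.133, 0.226, -0.003]
wrist_force: [-0.1, 2.7, 5.9]
opening: 13.3
[ 481.58112138 -223.69294585   57.64683576] [-0.0896491   2.69758078  5.87182143] 13.292920926592888
```

View pics/w30.png

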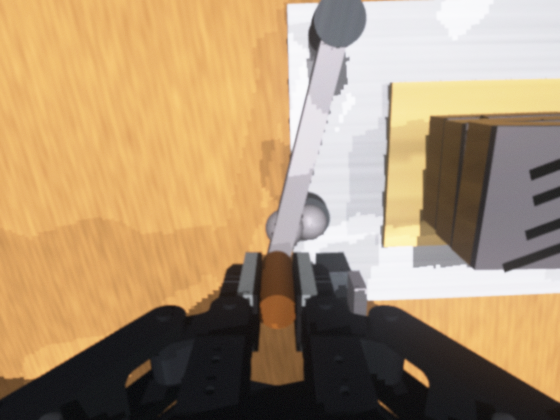

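```bash

python3 -m creep '[[0.0042,-0.0016,0,2.5],[0.0086,-0.003,0,5],[0.0129,-0.0043,0,7.5],[0.0174,-0.0054,0,10],[0.0219,-0.0063,0,12.5],[0.0245,-0.0067,0,14],[0.0272,-0.0071,0,15.4],[0.0282,-0.0072,0,15.4],[0.0282,-0.0072,0,15.4],[0.0282,-0.0072,0,15.4]]'
python3 - <<'E'
from h import *
s=telemetry.sense();print(s["tool_pos"],s["wrist_force"],s["opening"])
c=capture("wrist");cv2.imwrite("pics/w31.png",c["color"][:,:,::-1])
E
```

```text
t: 56.28
tool_pos: [506.2, -230.1, 57.5]
ee_rot: [-3.133, -0.196, 0.009]
wrist_force: [-8.0, 2.5, 12.5]
opening: 13.0
[ 506.17162658 -230.0850902    57.47192924] [-8.00802732  2.50109503 12.50934028] 13.016498960511166
```

View pics/w31.png

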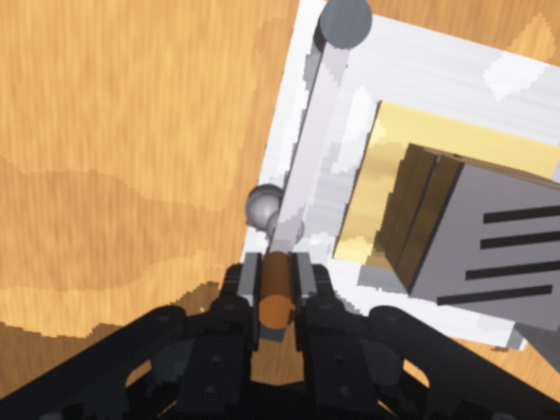

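```bash

python3 -m creep '[[0,0,0,0],[0,0,0,0],[0,0,0,0],[0,0,0,0],[0,0,0,0],[0,0,0,0],[0,0,0,0],[0,0,0,0],[0,0,0,0],[0,0,0,0]]' -0.35
python3 -m creep '[[0,0,0.01,0],[0,0,0.025,0],[0,0,0.05,0],[0,0,0.08,0],[-0.02,0,0.11,0],[-0.05,0,0.14,0],[-0.08,0,0.16,0],[-0.1,0,0.16,0],[-0.11,0,0.16,0],[-0.11,0,0.16,0]]'
python3 -m creep '[[0,-0.02,0.02,0],[0,-0.05,0.03,0],[0,-0.09,0.03,0],[0,-0.13,0.03,0],[0,-0.17,0.03,0],[0,-0.2,0.03,0],[0,-0.22,0.03,0],[0,-0.22,0.03,0],[0,-0.22,0.03,0],[0,-0.22,0.03,0]]'
python3 - <<'E'
from h import *
s=telemetry.sense();print(s["tool_pos"],s["wrist_force"],s["opening"])
t=capture("top");c=capture("scene");crop(c,"s32",190,140,420,340,3)
crop(t,"t32",180,140,380,250,4)
E
```

```text
t: 57.17
tool_pos: [508.6, -230.9, 56.8]
ee_rot: [3.135, 0.197, 0.0]
wrist_force: [-0.1, -0.8, 0.0]
opening: 28.0
t: 58.0
tool_pos: [397.1, -230.7, 217.2]
ee_rot: [3.135, 0.195, 0.0]
wrist_force: [0.2, -0.1, -0.7]
opening: 28.0
t: 58.83
tool_pos: [399.0, -449.9, 245.3]
ee_rot: [-3.133, -0.198, 0.001]
wrist_force: [0.4, -0.2, 0.2]
opening: 27.7
[ 398.95230052 -449.89344819  245.33649528] [ 0.40390737 -0.2291141   0.20203606] 27.65248151533818
```

View pics/s32.png

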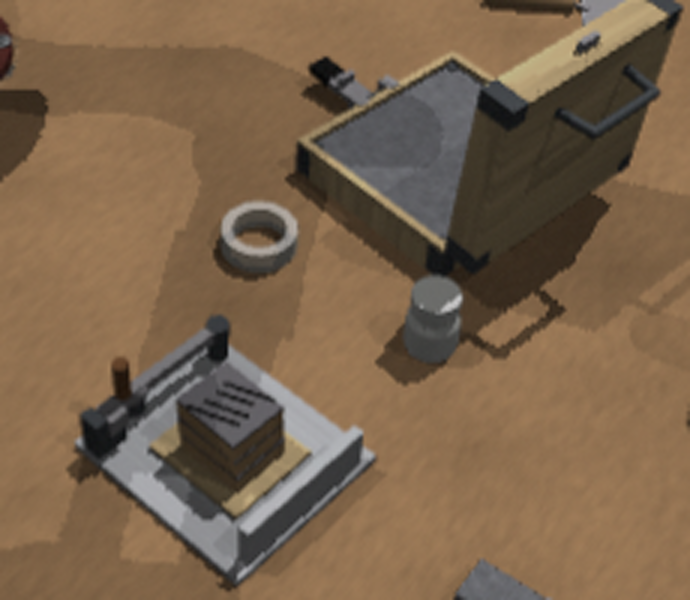

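View pics/t32.png

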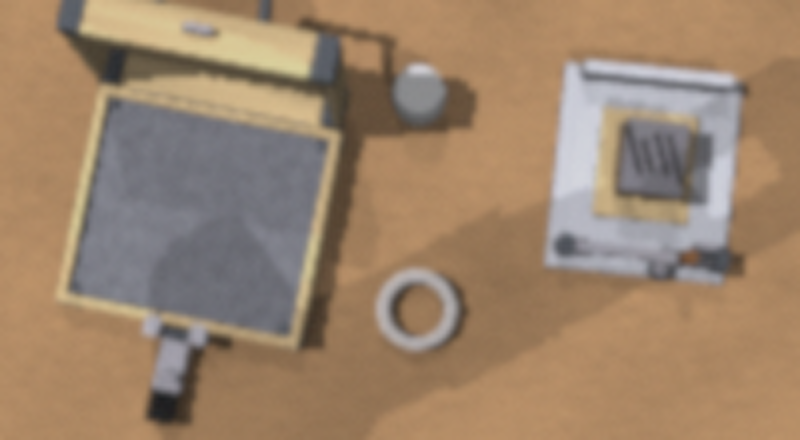

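```bash
python3 - <<'E'
from m import *
t=capture("top");f=lambda L:np.array(L,float)/4+[180,140]
q=onz(t,f([(567,243),(690,257)]),48);q[1]=onz(t,f([(690,257)]),80)[0];d=q[1]-q[0]
print("keeper",q,np.radians((np.degrees(np.arctan2(d[1],d[0]))%360)-174))
print("stack top",quad(t,None,f([(625,120),(692,126),(685,200),(617,194)]),74.7).mean(0))
from bench import workorder;print(workorder.close_job())
E
```

```text
keeper [[ 518.7 -129.5   48. ]
 [ 504.2 -232.6   80. ]] 1.5357619702802874
 [ 588.7 -203.7   74.7] yaw 173.8 sides [64.7, 58.1, 64.5, 58.8]
stack top [ 588.7 -203.7   74.7]
the job is handed in; nothing more can be done
None
```

I did the whole job and handed it in at about 59 s of the 210 s allowed; the hand-in gave no verdict. The latch is flipped open and lies level, and the lid stands about upright and stays there. The three blocks that were in the case are stacked on the pile, and the keeper bar is shut.

**What the last checks showed:**
- **Stack:** the wrist camera put each block about 1–3 mm from the pile's centre as it was set down. They sit within about 2° of the rack's direction. Setting down took about 6–11 N.
- **Keeper:** I measured it at about 1.54 rad, with the bar lying between the posts and parallel to the plate's front edge.
- **Case:** it is empty. I judged the latch and lid by eye in the pictures and did not measure their angles.
- **Bystanders:** the tape and jar look unmoved in the final views. I did not re-check the knife, eraser and weight, but the arm never worked close to them.

**What disagreed:** readings of the pile's centre in x differed by about 5 mm between pictures (588 to 593 mm), partly because some were taken while the arm was still settling. I therefore judged each block against the pile in the same picture. The final reading from above put the stack's top at (589, -204) mm, in line with the lower pile reading, but its block sides came out up to 5 mm too long, so it is a rough check. The pile's top was about 14.7 mm by touch, against about 12 mm from the camera.

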